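# Clip the knocking rods back into their rack

### The job

Put the two clear acrylic rods that lie on the bench back into the rod rack, each standing on its foot in the spring clip of its own size so that the set runs in size order, thickest at the left. Press each one in until it clicks and its back lies flat against the rack, then let go. Leave the rod that is already in the rack clipped in its place, and do not shift the tools lying about.

Things in the scene. Friction and masses are not known exactly. Their poses are not given: they have to be found in the camera images.
- rod_large: clear acrylic rod, plain cylinder 45 mm diameter x 210 mm long, either end alike; lies on the bench at the start, 0.32 to 0.52 kg. Its own y axis runs along the cylinder; the body origin lies on the surface halfway along (underneath as it lies at first), 22.5 mm from the axis
- rod_large_centre (a point): centre of the 45 mm rod, on its axis halfway along; axes as the body's
- rod_mid: clear acrylic rod, plain cylinder 36 mm diameter x 195 mm long, either end alike; stands already clipped in the middle of the rack, about 0.24 kg. Its own y axis runs along the cylinder; the body origin lies on the surface halfway along (underneath as it lies at first), 18 mm from the axis
- rod_mid_centre (a point): centre of the 36 mm rod, on its axis halfway along; axes as the body's
- rod_small: clear acrylic rod, plain cylinder 28 mm diameter x 180 mm long, either end alike; lies on the bench at the start, 0.11 to 0.18 kg. Its own y axis runs along the cylinder; the body origin lies on the surface halfway along (underneath as it lies at first), 14 mm from the axis
- rod_small_centre (a point): centre of the 28 mm rod, on its axis halfway along; axes as the body's
- seat_large (a point): centre of the 45 mm rod when clipped in its place (left (+y) end of the rack): it stands on the bench on its foot's rear edge, its back flat on strip and rail. Axes of the leaning face: z up the face, x into it, y left along it. The face plane is 22.5 mm further along x, the face's foot on the bench 105 mm along -z
- clip_large (a point): middle of the 45 mm clip, on a clipped rod's axis 100 mm up the face; axes as the seat's. Two sprung jaws 24 mm high reach 47 mm out from the face. A rod stood plumb on the bench, foot at the strip, stays up by itself, its axis here about 30 mm short. Pushed level at clip height it snaps in at about 6 N, 66 mm up at about 16 N; pushed well above the clip its foot slides out
- seat_mid (a point): centre of the 36 mm rod when clipped in its place (middle of the rack): it stands on the bench on its foot's rear edge, its back flat on strip and rail. Axes of the leaning face: z up the face, x into it, y left along it. The face plane is 18 mm further along x, the face's foot on the bench 97.5 mm along -z
- clip_mid (a point): middle of the 36 mm clip, on a clipped rod's axis 100 mm up the face; axes as the seat's. Two sprung jaws 24 mm high reach 40 mm out from the face. A rod stood plumb on the bench, foot at the strip, stays up by itself, its axis here about 27 mm short. Pushed level at clip height it snaps in at about 6 N, 66 mm up at about 15 N; pushed well above the clip its foot slides out
- seat_small (a point): centre of the 28 mm rod when clipped in its place (right (-y) end of the rack): it stands on the bench on its foot's rear edge, its back flat on strip and rail. Axes of the leaning face: z up the face, x into it, y left along it. The face plane is 14 mm further along x, the face's foot on the bench 90 mm along -z
- clip_small (a point): middle of the 28 mm clip, on a clipped rod's axis 100 mm up the face; axes as the seat's. Two sprung jaws 24 mm high reach 34 mm out from the face. A rod stood plumb on the bench, foot at the strip, stays up by itself, its axis here about 25 mm short. Pushed level at clip height it snaps in at about 6 N, 66 mm up at about 13 N; pushed well above the clip its foot slides out
- marker_pen: white and black marker pen, 16 x 122 mm, lying in front of the middle of the rack; leave it alone. Origin: centre of its underside
- screwdriver: screwdriver with yellow handle, 214 mm long, lying at the right; leave it alone. Origin: centre of its underside
- needle_pliers: pliers with dark blue handles, 154 x 87 mm, lying at the left; leave it alone. Origin: centre of its underside
- caliper: steel sliding caliper, 210 mm long, 8 mm thick, lying to the right behind the rack; leave it alone. Origin: centre of its underside
- rack: rod rack fixed to the bench, facing the robot: a plywood board 290 mm wide, 138 mm high, leaning 15 degrees back. On its face, flush with each other, a steel kick strip at the foot (2 to 58 mm up, to butt a rod's end against while raising its other end) and a rail with three spring clips 85 mm apart. It has no floor. Origin: on the bench, middle of the face's foot; x level into the rack, y left, z up
There are look-alikes about, which are no part of the job. What is shaped like the rod_small but black is not meant.

How it is judged:
By the outcome, as a careful person would: the job done as asked, in the order asked, and still so for the second after the job is handed in, with the robot touching nothing.
It also fails if it takes over 72 s, if anything falls off the work surface, if the arm or the gripper's body presses on something with over 40 N, if the wrist force passes 120 N, or if a joint passes its speed limit or range.

### The arm

A 6-joint arm with a two-finger parallel gripper is mounted at the origin on a cart in front of the work surface, level with it; the furniture and walls round the work are solid. World frame = base frame: x ahead of the robot, y to its left, z up, the work surface at z = 0. Lengths are in mm, angles in rad, forces in N, time in s.
With the tool pointing down it reaches from about 350 to 775 mm from the base axis. Payload 7.3 kg.
Tool frame: the origin (TCP) lies between the finger pads; the fingertips stand 14 mm ahead of it and the grasp point (between the pads) lies 5 mm behind it; z points along the fingers, y is the line along which they close (so a half turn about z gives the same grasp; the last joint's range is limited). The gripper opens to 92 mm and grips with 3 to 60 N. Pads are 19 mm wide; open, the fingers measure 130 mm over their backs; the gripper's body (75 mm by 190 mm) begins 47 mm behind the grasp point.
Start: joints at [1.061, 0.342, 1.524, -0, 1.275, -0.146], TCP at [186.796, 490.664, 240.741] pointing down, gripper open.
Joint ranges: [-2.53, 2.53], [-0.77, 2.02], [0.04, 2.7], [-1, 4.14], [0.28, 2.66], [-3.11, 3.11]. Speed limits (rad/s): [2.57, 2.57, 3.14, 3.14, 3.14, 3.14].

### API

Orientations are given as [roll, pitch, yaw] about the fixed x, y, z axes, in that order (R = Rz(yaw) Ry(pitch) Rx(roll)).
In Python, from plant import get_obs, cams, close_job gives the robot as it stands. The module is installed in compiled form; this text tells all that it offers.
- The arm moves only by the shell command python3 -m creep 'ROWS'. ROWS is JSON, a list of rows, each an object of numbers: "hand": the opening, from 0 (shut) to 1 (fully open); "tx", "ty", "tz": the shift along the tool's x, y, z in m; "spin": the turn about the tool's z in degrees. In form: [{"hand": .., "tx": .., "ty": .., "tz": .., "spin": ..}, ...]. A call has 1 to 5 rows; each row shifts and turns the commanded pose from where the row before left it, along the tool's axes as they then stand; what a row does not reach is not made up. A row lasts 1/8 s, in which the tool goes at most 62.5 mm and 10.7 degrees, less where a joint would pass 70% of its speed; a pose out of reach is approached as far as the arm can. A call is refused whole if a number of a shift passes 0.0625 or a number of a turn 10.7, either way. A call with a gripper value outside its range is refused whole. The fingers move at their own pace and stop on an object; the grip force is fixed at half the most. Time passes only in rows, so rows that do not move let the fingers close. It gives the time, the measured TCP pose, the force, the opening and the grip force at its end, in the units of the state.
- get_obs(): the state, without advancing time (a new reading comes with each control period).
- cams.capture(name): name is "scene" or "top"; returns a dict with "color" (480x640x3 uint8, red, green, blue), "K" (3x3 intrinsics, pixels), "k1" (the pictures are not rectified: a ray, as slopes to the right and down, at radius r is drawn at 1 + k1 r^2 times it, then the intrinsics apply), "R" (3x3) and "t" (3): a world point X has camera coordinates R X + t. Camera axes: x right, y down, z forward; pixel columns grow to the right and rows downward; lengths in mm; the calibration is good to about 2 mm. A picture is of the moment at which its call begins. There is no depth.
- close_job(): hands the job in; it is judged then, once.
The state is a dict: "time": time; "joint_positions": joint angles; "dq": joint speeds; "tau": joint torques, N m; "tool_pos": TCP position; "tcp_rot": TCP orientation; "contact_force": force on the tool from outside, world axes, zero at the start; "moment": the same for the moment, N m; "grip_width": finger opening in mm; "finger_force": force on a finger pad.
Only numpy, scipy, OpenCV 4.12 (cv2) and the standard library are available. Lean on these libraries where they do the work, as an engineer would, in place of code of your own. Each camera call takes 0.05 s, during which the arm holds its last target. There are 200 camera calls.

## Working session

There is one attempt and no reset: what is moved stays moved. The work goes in short steps, Python scripts to look and compute and a shell command to move; the robot and the scene stay as the last step left them, time stands still between calls to the robot, and variables do not carry over. Pictures are saved under pics/ and viewed, at most 10 in all, crops included, and the job is handed in when it is done.

```bash
mkdir -p pics; ls; python3 - <<'E'
from plant import get_obs,cams
import cv2
for n in("scene","top"):
    c=cams.capture(n);cv2.imwrite(f"pics/{n}0.png",c["color"][:,:,::-1])
    print(n,c["K"],c["k1"],c["R"],c["t"])
print(get_obs())
E
```

```text
pics
scene [[530.19444512   0.         313.20790398]
 [  0.         530.19444512 230.36714647]
 [  0.           0.           1.        ]] 0.0026070076850699714 [[-0.80157663 -0.59788938 -0.0017879 ]
 [-0.31927338  0.43056698 -0.84420174]
 [ 0.50550907 -0.67612155 -0.53602259]] [ 421.35472852  251.27969086 1484.02393874]
top [[490.78023204   0.         325.69763841]
 [  0.         490.78023204 241.64172217]
 [  0.           0.           1.        ]] 0.040485256709532534 [[ 0.01007799 -0.99992803  0.00650947]
 [-0.9969064  -0.01055456 -0.07788603]
 [ 0.07794912 -0.00570439 -0.99694102]] [ -16.13486582  573.03373031 1462.83312002]
{'time': 0.1, 'joint_positions': array([ 1.06098606e+00,  3.42634688e-01,  1.52490857e+00, -5.07463524e-06,
        1.27539954e+00, -1.46002443e-01]), 'dq': array([ 0.0002287 , -0.00142827, -0.0021456 , -0.00058327, -0.00071907,
       -0.00019565]), 'tau': array([ 1.36507129e-03, -4.32002699e+01, -2.44693851e+01,  7.19034160e-02,
        5.25773806e-02, -6.02084015e-05]), 'tool_pos': array([186.62824803, 490.34604889, 240.12848579]), 'tcp_rot': array([-3.14025616e+00, -1.91624254e-04,  2.77778618e+00]), 'contact_force': array([-0.20540817,  0.0569452 ,  0.10925124]), 'moment': array([0.02686457, 0.01878603, 0.01287801]), 'finger_force': 0.0, 'grip_width': 91.7068754555615}
```

View pics/scene0.png

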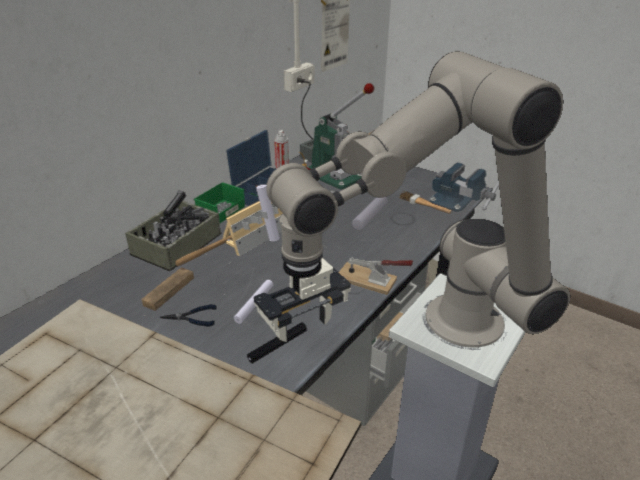

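View pics/top0.png

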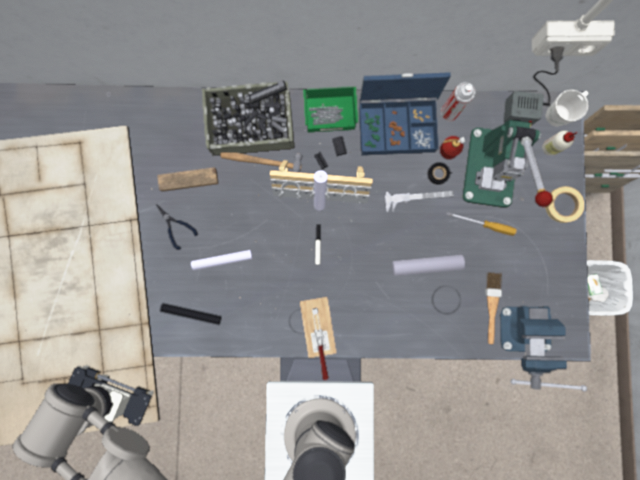

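The top view shows a whitish thin rod at (221,260), a black look-alike at (190,313) and a thicker clear rod at (428,265). The rack is at (320,180), with its mid rod at (320,190). I'll confirm the candidates in one enlarged crop and measure the rods.

```bash
cat > h.py <<'E'
import numpy as np,cv2
from plant import get_obs,cams
def ray(c,uv):
    K=c["K"];p=(np.array(uv,float)-[K[0,2],K[1,2]])/K[0,0];r=p.copy()
    for _ in range(20): r=p/(1+c["k1"]*(r@r))
    R=np.array(c["R"]);return -R.T@c["t"],R.T@np.array([r[0],r[1],1])
def onz(c,uv,z):
    o,d=ray(c,uv);return o+d*(z-o[2])/d[2]
def proj(c,X):
    p=np.array(c["R"])@X+c["t"];r=p[:2]/p[2];r=r*(1+c["k1"]*(r@r));return r*c["K"][0,0]+[c["K"][0,2],c["K"][1,2]]
E
python3 - <<'E'
from h import *
c=cams.capture("top");im=c["color"];b=im[:,:,::-1].copy()
print("cam",ray(c,(320,240))[0])
hsv=cv2.cvtColor(b,cv2.COLOR_BGR2HSV)
for nm,(x0,y0,x1,y1),z in(("small",(180,240,262,280),14),("large",(380,245,480,285),22.5),("black",(150,295,230,332),14)):
    g=cv2.cvtColor(b,cv2.COLOR_BGR2GRAY)[y0:y1,x0:x1]
    t,m=cv2.threshold(g,0,255,(cv2.THRESH_BINARY_INV if nm=="black" else cv2.THRESH_BINARY)+cv2.THRESH_OTSU)
    cs,_=cv2.findContours(m,cv2.RETR_EXTERNAL,cv2.CHAIN_APPROX_NONE);k=max(cs,key=cv2.contourArea)
    bx=cv2.boxPoints(cv2.minAreaRect(k))+[x0,y0]
    P=np.array([onz(c,p,z) for p in bx]);e=[np.linalg.norm(P[i]-P[i-1]) for i in(1,2)]
    l=(P[1]-P[0]) if e[0]>e[1] else P[2]-P[1]
    print(nm,t,"centre",P.mean(0).round(1),"sides",np.round(e,1),"angle",np.degrees(np.arctan2(l[1],l[0])).round(1))
A=cv2.resize(b[150:220,255:390],None,fx=5.9,fy=5.9,interpolation=cv2.INTER_CUBIC)[:,:800]
S=cv2.resize(np.hstack([b[235:285,170:270],b[235:285,380:480]]),None,fx=3.5,fy=3.5,interpolation=cv2.INTER_CUBIC)
S=cv2.copyMakeBorder(S,0,0,0,A.shape[1]-S.shape[1],0)
cv2.imwrite("pics/crop1.png",np.vstack([A,S]))
E
```

```text
cam [ 457.39703894   -1.74100533 1503.09468919]
small 178.0 centre [517.5 306.4  14. ] sides [183.1  26.2] angle -78.7
large 150.0 centre [ 509.9 -321.    22.5] sides [214.5  38.9] angle -83.5
black 86.0 centre [353.8 392.3  14. ] sides [ 26.8 184.4] angle -102.1
```

View pics/crop1.png

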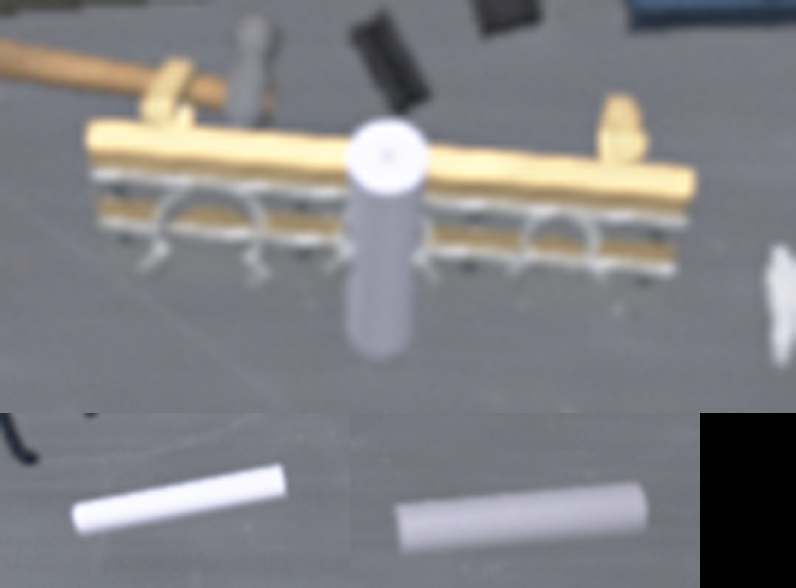

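Top left of the crop is the rack, with the left clip open for 45 mm, the right clip for 28 mm and the mid rod between. The white thin rod and the grey-lavender thick rod match the given sizes (183x26 and 214x39 mm measured). The black one at (190,313) is the look-alike. Next is the rack pose.

```bash
python3 - <<'E'
from h import *
c=cams.capture("top")
f=lambda u,v:(255+(u+.5)/5.9-.5,150+(v+.5)/5.9-.5)
q=lambda u,v,z:onz(c,f(u,v),z).round(1)
for n,a,b,z in(("striptop",(98,226),(675,271),56),("railtop",(93,178),(688,224),110),("boardtop front",(90,153),(692,197),133),("boardtop back",(90,121),(692,168),133)):
    A,B=q(*a,z),q(*b,z);print(n,A,B,"width",np.linalg.norm(A-B).round(1),"yaw",np.degrees(np.arctan2((A-B)[1],(A-B)[0])-np.pi/2).round(2), "mid",(A+B)/2)
print("mid top",q(388,157,193),"expect local 33,0")
print("mid foot front",q(380,357,9.3),"expect local -34.8,0")
print("mid rod half-way sides?",q(345,250,100),q(412,250,100))
E
```

```text
striptop [729.4 153.9  56. ] [ 709.7 -137.6   56. ] width 292.2 yaw -3.87 mid [719.55   8.15  56.  ]
railtop [742.8 150.9 110. ] [ 723.5 -138.8  110. ] width 290.3 yaw -3.81 mid [733.15   6.05 110.  ]
boardtop front [750.2 150.1 133. ] [ 732.2 -138.4  133. ] width 289.1 yaw -3.57 mid [741.2    5.85 133.  ]
boardtop back [765.7 150.3 133. ] [ 746.2 -138.3  133. ] width 289.3 yaw -3.87 mid [755.95   6.   133.  ]
mid top [737.2   7.  193. ] expect local 33,0
mid foot front [671.   11.3   9.3] expect local -34.8,0
mid rod half-way sides? [710.7  28.2 100. ] [711.   -4.6 100. ]
```

Rack origin is about (705, 8.5) with yaw -3.85 deg. Widths measure 289–292 mm against the given 290, and the independent checks agree within 1–2 mm. Small rod first.

```bash
cat > g.py <<'E'
# g.py x y z yawdeg -> spin, then tool shifts (m); w/ 'L' prefix: x y in rack frame
import sys;from h import *
def rack(x,y):
    a=np.radians(-3.85);return 705+np.cos(a)*x-np.sin(a)*y, 8.5+np.sin(a)*x+np.cos(a)*y
def unrack(x,y):
    a=np.radians(-3.85);dx,dy=x-705,y-8.5;return np.cos(a)*dx+np.sin(a)*dy,-np.sin(a)*dx+np.cos(a)*dy
def state():
    o=get_obs();p=o["tool_pos"];r=o["tcp_rot"]
    print("t %.2f"%o["time"],"tcp",p.round(1),"rack",np.round(unrack(*p[:2]),1),"yaw %.1f"%np.degrees(r[2]),"F",o["contact_force"].round(1),"w %.1f f %.1f"%(o["grip_width"],o["finger_force"]),"q",o["joint_positions"].round(2))
    return p,r
if __name__=="__main__":
    p,r=state();a=sys.argv[1:]
    if a:
        L=a[0]=="L";v=list(map(float,a[L:]));x,y=rack(*v[:2]) if L else v[:2]
        yaw=v[3];d=np.array([x,y,v[2]])-p;c,s=np.cos(np.radians(yaw)),np.sin(np.radians(yaw))
        print("spin",round((np.degrees(r[2])-yaw+180)%360-180,1),"shift",np.round(np.array([c*d[0]+s*d[1],s*d[0]-c*d[1],-d[2]])/1000,4))
E
python3 g.py 517.5 306.4 120 101.3
```

```text
t 0.20 tcp [186.7 490.5 240.3] rack [-549.5  446.1] yaw 159.2 F [-0.3  0.  -0.2] w 91.6 f 0.0 q [ 1.06  0.34  1.52 -0.    1.28 -0.15]
spin 57.9 shift [-0.2453  0.2883  0.1203]
```

```bash
python3 -m creep '[{"spin":9.7},{"spin":9.7},{"spin":9.7},{"spin":9.7},{"spin":9.7}]'; python3 -m creep '[{"spin":9.4},{"tx":-0.03,"ty":0.036,"tz":0.015},{"tx":-0.03,"ty":0.036,"tz":0.015},{"tx":-0.03,"ty":0.036,"tz":0.015},{"tx":-0.03,"ty":0.036,"tz":0.015}]'; python3 -m creep '[{"tx":-0.03,"ty":0.036,"tz":0.015},{"tx":-0.03,"ty":0.036,"tz":0.015},{"tx":-0.03,"ty":0.036,"tz":0.015},{"tx":-0.03,"ty":0.036,"tz":0.015},{}]'; python3 g.py 517.5 306.4 15 101.3
```

```text
t 0.20 tcp [186.7 490.5 240.3] rack [-549.5  446.1] yaw 159.2 F [-0.3  0.  -0.2] w 91.6 f 0.0 q [ 1.06  0.34  1.52 -0.    1.28 -0.15]
spin 57.9 shift [-0.2453  0.2883  0.2253]invalid input at $[0]: expected keys hand, tx, ty, tz, spin
invalid input at $[0]: expected keys hand, tx, ty, tz, spin
invalid input at $[0]: expected keys hand, tx, ty, tz, spin
```

```bash
python3 -m creep '[{"hand":1,"tx":0,"ty":0,"tz":0,"spin":9.7},{"hand":1,"tx":0,"ty":0,"tz":0,"spin":9.7},{"hand":1,"tx":0,"ty":0,"tz":0,"spin":9.7},{"hand":1,"tx":0,"ty":0,"tz":0,"spin":9.7},{"hand":1,"tx":0,"ty":0,"tz":0,"spin":9.7}]'; python3 -m creep '[{"hand":1,"tx":0,"ty":0,"tz":0,"spin":9.4},{"hand":1,"tx":-0.03,"ty":0.036,"tz":0.015,"spin":0},{"hand":1,"tx":-0.03,"ty":0.036,"tz":0.015,"spin":0},{"hand":1,"tx":-0.03,"ty":0.036,"tz":0.015,"spin":0},{"hand":1,"tx":-0.03,"ty":0.036,"tz":0.015,"spin":0}]'; python3 -m creep '[{"hand":1,"tx":-0.03,"ty":0.036,"tz":0.015,"spin":0},{"hand":1,"tx":-0.03,"ty":0.036,"tz":0.015,"spin":0},{"hand":1,"tx":-0.03,"ty":0.036,"tz":0.015,"spin":0},{"hand":1,"tx":-0.03,"ty":0.036,"tz":0.015,"spin":0},{"hand":1,"tx":0,"ty":0,"tz":0,"spin":0}]'; python3 g.py 517.5 306.4 15 101.3
```

```text
time: 0.82
tool_pos: [186.7, 490.6, 240.5]
tcp_rot: [-3.141, 0.0, 1.926]
contact_force: [-0.4, 0.4, -0.0]
grip_width: 92.1
finger_force: 0.0
time: 1.45
tool_pos: [352.6, 400.2, 180.2]
tcp_rot: [-3.142, -0.0, 1.767]
contact_force: [0.2, 0.4, 0.1]
grip_width: 91.5
finger_force: 0.0
time: 2.08
tool_pos: [517.9, 309.2, 118.9]
tcp_rot: [-3.14, 0.001, 1.763]
contact_force: [-0.6, 0.5, 0.6]
grip_width: 91.7
finger_force: 0.0
t 2.08 tcp [517.9 309.2 118.9] rack [-206.9  287.5] yaw 101.0 F [-0.6  0.5  0.6] w 91.7 f 0.0 q [ 0.41  0.6   1.46 -0.    1.09  0.22]
spin -0.3 shift [-0.0027 -0.001   0.1039]
```

```bash
python3 -m creep '[{"hand":1,"tx":-0.003,"ty":-0.001,"tz":0.04,"spin":0},{"hand":1,"tx":0,"ty":0,"tz":0.04,"spin":0},{"hand":1,"tx":0,"ty":0,"tz":0.023,"spin":0},{"hand":0.2,"tx":0,"ty":0,"tz":0,"spin":0},{"hand":0,"tx":0,"ty":0,"tz":0,"spin":0}]'; python3 -m creep '[{"hand":0,"tx":0,"ty":0,"tz":0,"spin":0},{"hand":0,"tx":0,"ty":0,"tz":0,"spin":0},{"hand":0,"tx":0,"ty":0,"tz":0,"spin":0},{"hand":0,"tx":0,"ty":0,"tz":0,"spin":0},{"hand":0,"tx":0,"ty":0,"tz":0,"spin":0}]'; python3 g.py
```

```text
time: 2.7
tool_pos: [515.3, 309.0, 18.4]
tcp_rot: [3.141, -0.0, 1.768]
contact_force: [0.3, 0.2, 0.1]
grip_width: 76.1
finger_force: 0.0
time: 3.32
tool_pos: [515.7, 308.3, 17.7]
tcp_rot: [-3.141, -0.0, 1.767]
contact_force: [-0.2, 0.5, -1.4]
grip_width: 27.5
finger_force: 30.0
t 3.33 tcp [515.7 308.3  17.7] rack [-209.   286.4] yaw 101.3 F [-0.2  0.5 -1.4] w 27.5 f 30.0 q [0.41 0.72 1.55 0.   0.87 0.21]
```

```bash
python3 -m creep '[{"hand":0,"tx":0,"ty":0,"tz":-0.035,"spin":0},{"hand":0,"tx":0,"ty":0,"tz":-0.04,"spin":-10},{"hand":0,"tx":0,"ty":0,"tz":0,"spin":-10},{"hand":0,"tx":0,"ty":0,"tz":0,"spin":-10},{"hand":0,"tx":0,"ty":0,"tz":0,"spin":-10}]'; python3 -m creep '[{"hand":0,"tx":0,"ty":0,"tz":0,"spin":-10},{"hand":0,"tx":0,"ty":0,"tz":0,"spin":-10},{"hand":0,"tx":0,"ty":0,"tz":0,"spin":-10},{"hand":0,"tx":0,"ty":0,"tz":0,"spin":-5},{"hand":0,"tx":0,"ty":0,"tz":0,"spin":0}]'; python3 g.py L -97 -85 19 176.15
```

```text
time: 3.95
tool_pos: [515.5, 308.3, 92.6]
tcp_rot: [-3.141, -0.0, 2.471]
contact_force: [-0.4, 0.3, -2.2]
grip_width: 27.1
finger_force: 30.0
time: 4.58
tool_pos: [515.5, 308.3, 92.4]
tcp_rot: [-3.141, -0.001, 3.075]
contact_force: [0.2, -0.6, -0.7]
grip_width: 27.2
finger_force: 30.0
t 4.58 tcp [515.5 308.3  92.4] rack [-209.2  286.4] yaw 176.2 F [ 0.2 -0.6 -0.7] w 27.2 f 30.0 q [ 0.41  0.62  1.49  0.    1.02 -1.09]
spin 0.1 shift [-0.1122 -0.3714  0.0734]
```

```bash
python3 -m creep '[{"hand":0,"tx":0,"ty":-0.041,"tz":0,"spin":0},{"hand":0,"tx":0,"ty":-0.041,"tz":0,"spin":0},{"hand":0,"tx":0,"ty":-0.041,"tz":0,"spin":0},{"hand":0,"tx":0,"ty":-0.041,"tz":0,"spin":0},{"hand":0,"tx":0,"ty":-0.041,"tz":0,"spin":0}]'; python3 -m creep '[{"hand":0,"tx":-0.02,"ty":-0.041,"tz":0,"spin":0},{"hand":0,"tx":-0.02,"ty":-0.041,"tz":0,"spin":0},{"hand":0,"tx":-0.03,"ty":-0.041,"tz":0,"spin":0},{"hand":0,"tx":-0.03,"ty":-0.041,"tz":0,"spin":0},{"hand":0,"tx":0,"ty":0,"tz":0,"spin":0}]';python3 g.py L -97 -85 18 176.15; python3 - <<'E'
from h import *
c=cams.capture("top");b=c["color"][:,:,::-1]
cv2.imwrite("pics/c2.png",cv2.resize(b[150:310,240:400],None,fx=3.7,fy=3.7,interpolation=cv2.INTER_CUBIC))
E
```

```text
time: 5.2
tool_pos: [502.1, 102.5, 92.8]
tcp_rot: [3.142, 0.0, 3.074]
contact_force: [1.5, -0.8, -1.8]
grip_width: 27.2
finger_force: 30.0
time: 5.82
tool_pos: [592.9, -69.7, 92.5]
tcp_rot: [-3.141, 0.002, 3.07]
contact_force: [-0.7, 0.3, -2.8]
grip_width: 27.1
finger_force: 30.0
t 5.83 tcp [592.9 -69.7  92.5] rack [-106.6  -85.6] yaw 175.9 F [-0.7  0.3 -2.8] w 27.1 f 30.0 q [-0.25  0.62  1.51 -0.    1.02 -1.74]
spin -0.2 shift [-0.0096  0.0006  0.0745]
```

View pics/c2.png

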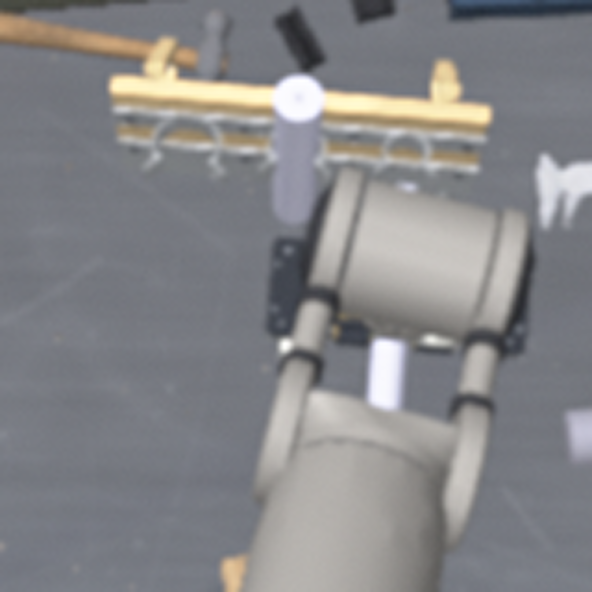

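The rod is held level and in line with the right clip: foot at crop (407,186), clip at (407,155), near end at (386,408). Lay it down and regrip near the near end.

```bash
python3 -m creep '[{"hand":0,"tx":-0.0045,"ty":0.0005,"tz":0.03,"spin":0},{"hand":0,"tx":-0.0045,"ty":0,"tz":0.03,"spin":0},{"hand":0,"tx":0,"ty":0,"tz":0.0145,"spin":0},{"hand":0,"tx":0,"ty":0,"tz":0,"spin":0},{"hand":0.55,"tx":0,"ty":0,"tz":0,"spin":0}]'; python3 -m creep '[{"hand":0.55,"tx":0,"ty":0,"tz":0,"spin":0},{"hand":0.55,"tx":0,"ty":0,"tz":0,"spin":0},{"hand":0.55,"tx":0,"ty":0,"tz":-0.02,"spin":0},{"hand":0.55,"tx":0,"ty":0,"tz":-0.02,"spin":0},{"hand":0.55,"tx":0,"ty":0,"tz":0,"spin":0}]'
python3 - <<'E'
from h import *
from g import *
c=cams.capture("top");b=c["color"][:,:,::-1]
o=(240,150)
P=onz(c,(240+386/3.7,150+408/3.7),93-3+14);print("near end in air",P,unrack(*P[:2]),"when tcp -106.6")
cv2.imwrite("pics/c3.png",cv2.resize(b[150:310,240:400],None,fx=3.7,fy=3.7,interpolation=cv2.INTER_CUBIC))
E
python3 g.py L -160 -85 18 176.15
```

```text
time: 6.5
tool_pos: [600.6, -66.1, 18.9]
tcp_rot: [-3.142, 0.001, 3.076]
contact_force: [0.6, 0.9, -0.5]
grip_width: 33.2
finger_force: 0.0
time: 7.12
tool_pos: [601.5, -66.7, 59.8]
tcp_rot: [-3.141, 0.004, 3.076]
contact_force: [0.2, -0.4, 0.5]
grip_width: 50.5
finger_force: 0.0
near end in air [514.07517889 -63.39413759 104.        ] (np.float64(-185.66664755744432), np.float64(-84.55146551473204)) when tcp -106.6
t 7.17 tcp [600.7 -66.6  58.7] rack [-99.  -81.9] yaw 176.2 F [0.1 0.3 0.4] w 50.5 f 0.0 q [-0.24  0.67  1.51  0.    0.96 -1.74]
spin 0.1 shift [ 0.061  -0.0031  0.0407]
```

View pics/c3.png

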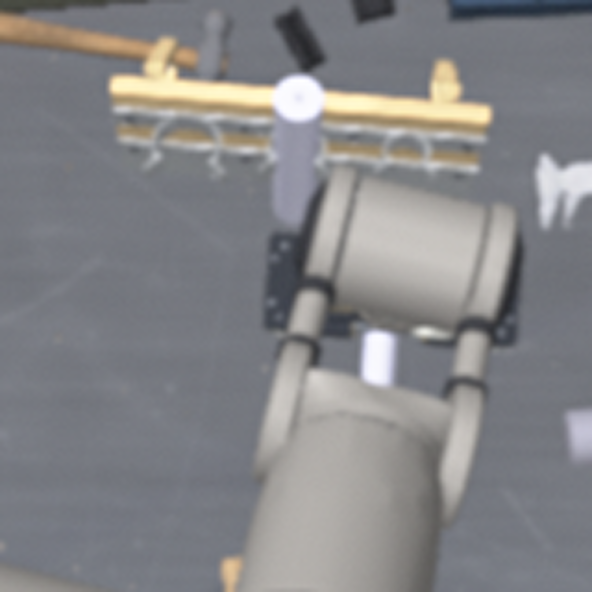

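```bash
python3 -m creep '[{"hand":0.55,"tx":0.034,"ty":0,"tz":0,"spin":0},{"hand":0.55,"tx":0.034,"ty":0,"tz":0,"spin":0},{"hand":0.55,"tx":0,"ty":0,"tz":0.022,"spin":0},{"hand":0.55,"tx":0,"ty":0,"tz":0.021,"spin":0},{"hand":0,"tx":0,"ty":0,"tz":0,"spin":0}]'; python3 -m creep '[{"hand":0,"tx":0,"ty":0,"tz":0,"spin":0},{"hand":0,"tx":0,"ty":0,"tz":0,"spin":0},{"hand":0,"tx":0,"ty":0,"tz":0,"spin":0},{"hand":0,"tx":0,"ty":-0.003,"tz":0,"spin":0},{"hand":0,"tx":-0.003,"ty":0,"tz":0,"spin":0}]'; python3 g.py
```

```text
time: 7.8
tool_pos: [532.1, -62.0, 14.5]
tcp_rot: [3.141, -0.001, 3.076]
contact_force: [-0.3, 0.4, 0.1]
grip_width: 44.1
finger_force: 0.0
time: 8.43
tool_pos: [534.9, -65.4, 15.1]
tcp_rot: [3.141, -0.001, 3.076]
contact_force: [-8.2, 0.7, 0.7]
grip_width: 27.1
finger_force: 30.0
t 8.43 tcp [534.9 -65.4  15.1] rack [-164.8  -85.1] yaw 176.2 F [-8.2  0.7  0.7] w 27.1 f 30.0 q [-0.26  0.65  1.73 -0.    0.76 -1.77]
```

```bash
cat > arc.py <<'E'
import sys,numpy as np
D,L=map(float,sys.argv[1:3]);t15=np.tan(np.radians(15))
pv=None
for th in range(0,95,6):
    t=np.radians(th);xa=min(0,D*np.cos(t)*t15-D*np.sin(t))
    g=np.array([xa+D/2*np.sin(t)-L*np.cos(t),D/2*np.cos(t)+L*np.sin(t)])
    print(th,g.round(1),"fwd/up mm",None if pv is None else (g-pv).round(1));pv=g
E
python3 arc.py 28 164
```

```text
0 [-164.   14.] fwd/up mm None
6 [-161.6   31.1] fwd/up mm [ 2.4 17.1]
12 [-157.5   47.8] fwd/up mm [ 4.1 16.7]
18 [-153.2   64. ] fwd/up mm [ 4.3 16.2]
24 [-148.7   79.5] fwd/up mm [ 4.5 15.5]
30 [-142.5   94.1] fwd/up mm [ 6.1 14.6]
36 [-134.8  107.7] fwd/up mm [ 7.7 13.6]
42 [-125.7  120.1] fwd/up mm [ 9.2 12.4]
48 [-115.1  131.2] fwd/up mm [10.5 11.1]
54 [-103.3  140.9] fwd/up mm [11.8  9.7]
60 [-90.4 149. ] fwd/up mm [12.9  8.1]
66 [-76.4 155.5] fwd/up mm [13.9  6.5]
72 [-61.7 160.3] fwd/up mm [14.8  4.8]
78 [-46.2 163.3] fwd/up mm [15.4  3. ]
84 [-30.3 164.6] fwd/up mm [15.9  1.2]
90 [-14. 164.] fwd/up mm [16.3 -0.6]
```

```bash
python3 -m creep '[{"hand":0,"tx":-0.0024,"ty":0,"tz":-0.0085,"spin":0},{"hand":0,"tx":-0.0005,"ty":0,"tz":-0.0085,"spin":0},{"hand":0,"tx":-0.0041,"ty":0,"tz":-0.0167,"spin":0},{"hand":0,"tx":-0.0043,"ty":0,"tz":-0.0162,"spin":0},{"hand":0,"tx":0,"ty":0,"tz":0,"spin":0}]'; python3 g.py; python3 - <<'E'
from h import *
c=cams.capture("scene");b=c["color"][:,:,::-1]
cv2.imwrite("pics/c4.png",cv2.resize(b[160:320,200:410],None,fx=3.7,fy=3.7,interpolation=cv2.INTER_CUBIC))
E
```

```text
time: 9.05
tool_pos: [546.9, -65.9, 66.6]
tcp_rot: [-3.141, 0.001, 3.077]
contact_force: [-2.7, 1.0, -1.7]
grip_width: 27.1
finger_force: 30.0
t 9.05 tcp [546.9 -65.9  66.6] rack [-152.7  -84.9] yaw 176.3 F [-2.7  1.  -1.7] w 27.1 f 30.0 q [-0.26  0.58  1.67  0.    0.89 -1.76]
```

View pics/c4.png

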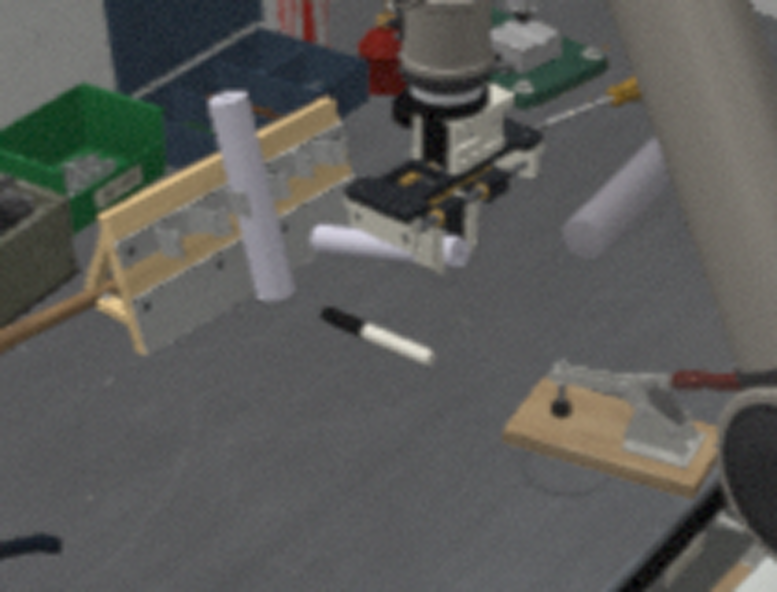

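Foot end shows at crop (320,238) and near end at (458,250). Checking by projection whether it tilted or rose level.

```bash
python3 - <<'E'
from h import *
from g import rack
c=cams.capture("scene")
f=lambda x,z:((proj(c,np.array([*rack(x,-85),z]))-[200,160])*3.7).round(0)
for n,a,b in(("tilt18",(-2,13),(-172,69)),("level",(11,66),(-169,66))): print(n,f(*a),f(*b))
E
```

```text
tilt18 [323. 245.] [460. 257.]
level [311. 192.] [458. 258.]
```

The rod has tilted in the grip as planned (foot still on the bench). Continuing the arc.

```bash
python3 -m creep '[{"hand":0,"tx":-0.0045,"ty":0,"tz":-0.0155,"spin":0},{"hand":0,"tx":-0.0061,"ty":0,"tz":-0.0146,"spin":0},{"hand":0,"tx":-0.0077,"ty":0,"tz":-0.0136,"spin":0},{"hand":0,"tx":-0.0092,"ty":0,"tz":-0.0124,"spin":0},{"hand":0,"tx":0,"ty":0,"tz":0,"spin":0}]' | tail -4; python3 -m creep '[{"hand":0,"tx":-0.0105,"ty":0,"tz":-0.0111,"spin":0},{"hand":0,"tx":-0.0118,"ty":0,"tz":-0.0097,"spin":0},{"hand":0,"tx":-0.0129,"ty":0,"tz":-0.0081,"spin":0},{"hand":0,"tx":-0.0139,"ty":0,"tz":-0.0065,"spin":0},{"hand":0,"tx":0,"ty":0,"tz":0,"spin":0}]'; python3 g.py L -30.3 -85 165.6 176.15
```

```text
tcp_rot: [3.141, -0.006, 3.077]
contact_force: [-13.3, 1.2, 5.8]
grip_width: 27.6
finger_force: 30.0
time: 10.4
tool_pos: [623.2, -71.2, 158.6]
tcp_rot: [-3.141, 0.001, 3.076]
contact_force: [-8.1, 0.5, 7.2]
grip_width: 26.9
finger_force: 30.0
t 10.40 tcp [623.2 -71.2 158.6] rack [-76.3 -85. ] yaw 176.3 F [-8.1  0.5  7.2] w 26.9 f 30.0 q [-0.24  0.6   1.34 -0.    1.2  -1.74]
spin 0.1 shift [-0.046 -0.    -0.007]
```

```bash
python3 -m creep '[{"hand":0,"tx":-0.0148,"ty":0,"tz":-0.0048,"spin":0},{"hand":0,"tx":-0.0154,"ty":0,"tz":-0.003,"spin":0},{"hand":0,"tx":-0.0159,"ty":0,"tz":-0.0012,"spin":0},{"hand":0,"tx":-0.0155,"ty":0,"tz":0.001,"spin":0},{"hand":0,"tx":0,"ty":0,"tz":0,"spin":0}]'; python3 g.py; python3 - <<'E'
from h import *
c=cams.capture("scene");b=c["color"][:,:,::-1]
cv2.imwrite("pics/c5.png",cv2.resize(b[140:270,220:380],None,fx=4.5,fy=4.5,interpolation=cv2.INTER_CUBIC))
E
```

```text
time: 11.02
tool_pos: [685.1, -75.0, 164.0]
tcp_rot: [3.142, 0.0, 3.076]
contact_force: [-0.9, -0.1, -0.3]
grip_width: 25.7
finger_force: 29.6
t 11.03 tcp [685.1 -75.  164. ] rack [-14.2 -84.7] yaw 176.3 F [-0.9 -0.1 -0.3] w 25.7 f 29.6 q [-0.22  0.71  1.12  0.    1.32 -1.73]
```

View pics/c5.png

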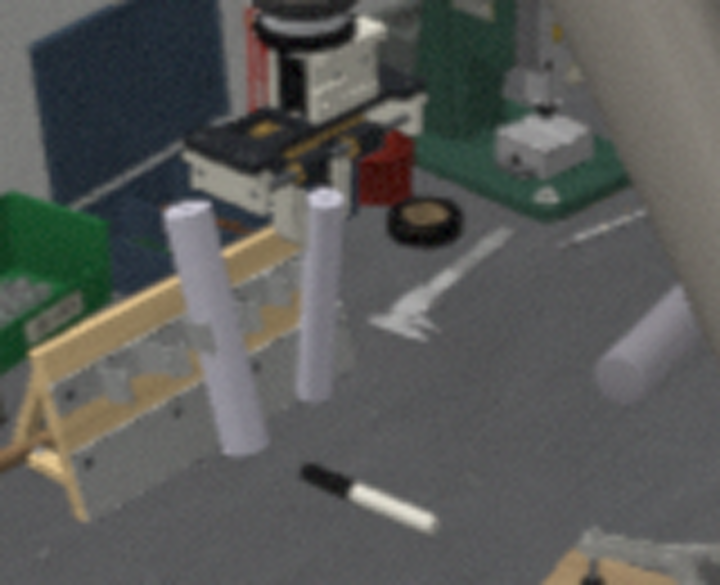

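The rod appears upright in front of the right clip: foot (314,395), top (325,195) in the crop. Checking plumbness by projection.

```bash
python3 - <<'E'
from h import *
from g import rack
c=cams.capture("scene")
for x in(-14,-20,-10,-5): print(x,[((proj(c,np.array([*rack(x,-85),z]))-[220,140])*4.5).round(0) for z in(0,180)])
E
```

```text
-14 [array([314., 407.]), array([308., 204.])]
-20 [array([320., 409.]), array([314., 206.])]
-10 [array([311., 405.]), array([304., 202.])]
-5 [array([306., 403.]), array([299., 200.])]
```

```bash
python3 - <<'E'
from h import *
from g import rack
c=cams.capture("scene")
q=lambda x,y,z:((proj(c,np.array([*rack(x,y),z]))-[220,140])*4.5).round(0)
print("rack left foot",q(0,145,0),"seen 85,518"); print("mid top",q(33,0,193),"seen 190,210")
print("mid foot",q(-17,0,5),"seen ~245,440")
print("small clip jaws",q(-8,-71,105),q(-8,-99,105), "large",q(-20,107,108),q(-20,63,108))
print("tcp",q(-14,-85,164))
b=c["color"][:,:,::-1];print(cv2.imwrite("pics/c6.png",cv2.resize(b[170:240,270:310],None,fx=12,fy=8,interpolation=cv2.INTER_CUBIC)))
t=cams.capture("top");cv2.imwrite("pics/c7.png",cv2.resize(t["color"][150:220,265:400,::-1],None,fx=5.9,fy=5.9,interpolation=cv2.INTER_CUBIC))
E
```

```text
rack left foot [ 86. 529.] seen 85,518
mid top [182. 210.] seen 190,210
mid foot [241. 448.] seen ~245,440
small clip jaws [293. 295.] [317. 281.] large [133. 392.] [178. 367.]
tcp [309. 223.]
True
```

View pics/c6.png

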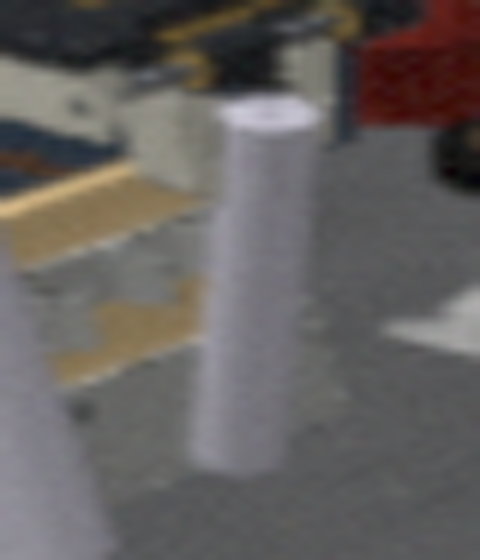

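```bash
python3 -m creep '[{"hand":0,"tx":-0.003,"ty":0,"tz":0,"spin":0},{"hand":0,"tx":-0.003,"ty":0,"tz":0,"spin":0},{"hand":0,"tx":-0.003,"ty":0,"tz":0,"spin":0},{"hand":0,"tx":0,"ty":0,"tz":0,"spin":0}]'; cat > rod.py <<'E'
# axis of rod in scene crop: rows -> left/right edges by saturation/brightness
from h import *
import sys
c=cams.capture("scene");b=c["color"][:,:,::-1].astype(int)
x0,x1=map(int,sys.argv[1:3])
for v in range(180,232,4):
    r=b[v,x0:x1];lav=(r[:,0]-r[:,1]>8)&(r.sum(1)>330)   # lavender: blue above green
    i=np.flatnonzero(lav);print(v,(i.min()+x0,i.max()+x0,len(i)) if len(i) else None,end=" ; ")
print()
E
python3 rod.py 275 310
```

```text
time: 11.72
tool_pos: [693.8, -75.6, 164.8]
tcp_rot: [-3.142, 0.0, 3.076]
contact_force: [-2.0, -0.2, 0.6]
grip_width: 24.7
finger_force: 28.3
180 None ; 184 (np.int64(287), np.int64(292), 6) ; 188 (np.int64(287), np.int64(289), 3) ; 192 (np.int64(288), np.int64(288), 1) ; 196 (np.int64(288), np.int64(289), 2) ; 200 (np.int64(290), np.int64(291), 2) ; 204 (np.int64(288), np.int64(291), 2) ; 208 (np.int64(287), np.int64(287), 1) ; 212 (np.int64(287), np.int64(291), 3) ; 216 (np.int64(286), np.int64(287), 2) ; 220 (np.int64(289), np.int64(289), 1) ; 224 (np.int64(287), np.int64(287), 1) ; 228 None ;
```

```bash
python3 -m creep '[{"hand":0,"tx":-0.003,"ty":0,"tz":0,"spin":0},{"hand":0,"tx":-0.002,"ty":0,"tz":0,"spin":0},{"hand":0,"tx":0,"ty":0,"tz":0,"spin":0}]'
```

```text
time: 12.15
tool_pos: [698.8, -76.0, 164.5]
tcp_rot: [3.142, 0.0, 3.076]
contact_force: [-1.3, 0.0, 0.1]
grip_width: 23.5
finger_force: 26.9
```

```bash
python3 -m creep '[{"hand":0.5,"tx":0,"ty":0,"tz":0,"spin":0},{"hand":0.6,"tx":0,"ty":0,"tz":0,"spin":0},{"hand":0.6,"tx":0,"ty":0,"tz":0,"spin":0},{"hand":0.6,"tx":0,"ty":0,"tz":-0.03,"spin":0},{"hand":0.6,"tx":0,"ty":0,"tz":-0.04,"spin":0}]'; python3 -m creep '[{"hand":0.2,"tx":0.06,"ty":0,"tz":0,"spin":0},{"hand":0,"tx":0.06,"ty":0,"tz":0,"spin":0},{"hand":0,"tx":0.05,"ty":-0.04,"tz":0,"spin":0},{"hand":0,"tx":0.0,"ty":-0.06,"tz":0,"spin":0},{"hand":0,"tx":0,"ty":-0.06,"tz":0,"spin":0}]';python3 g.py; python3 - <<'E'
from h import *
t=cams.capture("top")["color"][:,:,::-1];c=cams.capture("scene")["color"][:,:,::-1]
r=lambda a,f:cv2.resize(a,None,fx=f,fy=f,interpolation=cv2.INTER_CUBIC)
A=r(t[150:220,265:400],5.9);S=r(c[160:240,230:310],5.9)
A=cv2.copyMakeBorder(A,0,max(0,S.shape[0]-A.shape[0]),0,0,0)[:, :]
cv2.imwrite("pics/t8.png",r(np.hstack([A,cv2.copyMakeBorder(S,0,A.shape[0]-S.shape[0],0,0,0)]),.6))
g=t[150:220,265:400];h=cv2.inRange(g,(215,215,215),(255,255,255))
n,l,s,m=cv2.connectedComponentsWithStats(h);print(s[1:],m[1:]+[265,150])
E
```

```text
time: 12.78
tool_pos: [698.1, -75.8, 234.2]
tcp_rot: [3.141, -0.002, 3.076]
contact_force: [0.6, -0.2, 0.3]
grip_width: 55.2
finger_force: 0.0
time: 13.4
tool_pos: [519.2, -224.8, 235.6]
tcp_rot: [-3.141, 0.002, 3.077]
contact_force: [1.1, -0.1, -0.2]
grip_width: 9.7
finger_force: 0.0
t 13.40 tcp [ 519.2 -224.8  235.6] rack [-169.7 -245.2] yaw 176.3 F [ 1.1 -0.1 -0.2] w 9.7 f 0.0 q [-0.54  0.42  1.42  0.    1.3  -2.05]
[[ 48  21  15  12 131]
 [ 80  42  11  10  82]
 [121  43  14  15  90]] [[320.19083969 176.28244275]
 [350.04878049 196.46341463]
 [392.24444444 198.6       ]]
```

```bash
cat > disc.py <<'E'
from h import *
from g import unrack
c=cams.capture("top");b=c["color"][:,:,::-1][150:230,265:400]
n,l,s,m=cv2.connectedComponentsWithStats(cv2.inRange(b,(215,215,215),(255,255,255)))
for k,p in zip(s[1:],m[1:]+[265,150]):
    if k[4]>50: print(p.round(1),k[2:],{z:np.round(unrack(*onz(c,p,z)[:2]),1) for z in(180,193,210)})
E
python3 disc.py; python3 g.py L -125 -85 6 86.15
```

```text
[320.2 176.3] [ 15  12 131] {180: array([34.7,  1.4]), 193: array([31.9,  1.1]), 210: array([28.3,  0.7])}
[348.9 196.2] [10 10 79] {180: array([-13.9, -80.9]), 193: array([-16.2, -80.4]), 210: array([-19.2, -79.7])}
[392.2 198.6] [14 15 91] {180: array([ -11.5, -198.9]), 193: array([ -13.8, -197.2]), 210: array([ -16.8, -195. ])}
t 13.55 tcp [ 519.2 -226.3  234.6] rack [-169.6 -246.8] yaw 176.0 F [0.2 0.5 0.1] w 1.2 f 0.0 q [-0.55  0.42  1.42 -0.    1.3  -2.05]
spin 89.8 shift [0.1618 0.0446 0.2286]
```

View pics/t8.png

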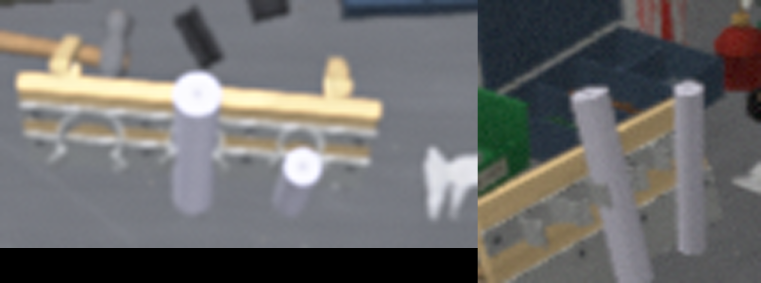

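The small rod stands plumb by itself at the strip: disc centre at rack (-14,-81), expected (-14,-85). Next I'll push it in with the gripper body's lower edge, low down.

```bash
python3 -m creep '[{"hand":0,"tx":0,"ty":0,"tz":0,"spin":10},{"hand":0,"tx":0,"ty":0,"tz":0,"spin":10},{"hand":0,"tx":0,"ty":0,"tz":0,"spin":10},{"hand":0,"tx":0,"ty":0,"tz":0,"spin":10},{"hand":0,"tx":0,"ty":0,"tz":0,"spin":10}]' >/dev/null; python3 -m creep '[{"hand":0,"tx":0,"ty":0,"tz":0,"spin":10},{"hand":0,"tx":0,"ty":0,"tz":0,"spin":10},{"hand":0,"tx":0,"ty":0,"tz":0,"spin":10},{"hand":0,"tx":0,"ty":0,"tz":0,"spin":9.8},{"hand":0,"tx":0,"ty":0,"tz":0,"spin":0}]' >/dev/null; python3 disc.py; python3 g.py L -165 -83 17 86.15
```

```text
[320.2 176.3] [ 15  12 131] {180: array([34.7,  1.4]), 193: array([31.9,  1.1]), 210: array([28.3,  0.7])}
[349.3 196.3] [10 10 83] {180: array([-14.2, -81.9]), 193: array([-16.5, -81.3]), 210: array([-19.4, -80.6])}
[392.2 198.6] [14 15 92] {180: array([ -11.4, -198.8]), 193: array([ -13.8, -197.1]), 210: array([ -16.8, -194.9])}
t 14.85 tcp [ 519.9 -222.6  234.7] rack [-169.1 -243. ] yaw 86.7 F [0. 1. 0.] w 0.6 f 0.0 q [-0.54  0.42  1.42  0.    1.3  -0.48]
spin 0.6 shift [0.16   0.0041 0.2177]
```

```bash
python3 -m creep '[{"hand":0,"tx":0.04,"ty":0,"tz":0,"spin":0.6},{"hand":0,"tx":0.04,"ty":0,"tz":0,"spin":0},{"hand":0,"tx":0.04,"ty":0.002,"tz":0.0,"spin":0},{"hand":0,"tx":0.04,"ty":0.002,"tz":0.04,"spin":0},{"hand":0,"tx":0,"ty":0,"tz":0.05,"spin":0}]' >/dev/null; python3 -m creep '[{"hand":0,"tx":0,"ty":0,"tz":0.05,"spin":0},{"hand":0,"tx":0,"ty":0,"tz":0.045,"spin":0},{"hand":0,"tx":0,"ty":0,"tz":0.0325,"spin":0},{"hand":0,"tx":0,"ty":0,"tz":0,"spin":0}]'; python3 g.py L -123 -83 17 86.15
```

```text
time: 15.98
tool_pos: [534.8, -63.7, 16.2]
tcp_rot: [-3.141, -0.0, 1.502]
contact_force: [-0.0, 0.2, 0.2]
grip_width: 0.1
finger_force: 0.0
t 15.97 tcp [534.8 -63.7  16.2] rack [-165.   -83.5] yaw 86.1 F [-0.   0.2  0.2] w 0.1 f 0.0 q [-0.26  0.65  1.73  0.    0.76 -0.19]
spin -0.1 shift [ 0.0005  0.042  -0.0008]
```

```bash
python3 -m creep '[{"hand":0,"tx":0,"ty":0.02,"tz":0,"spin":0},{"hand":0,"tx":0,"ty":0.014,"tz":0,"spin":0},{"hand":0,"tx":0,"ty":0.003,"tz":0,"spin":0},{"hand":0,"tx":0,"ty":0.003,"tz":0,"spin":0},{"hand":0,"tx":0,"ty":0.002,"tz":0,"spin":0}]'; python3 -m creep '[{"hand":0,"tx":0,"ty":0.0015,"tz":0,"spin":0},{"hand":0,"tx":0,"ty":0.0015,"tz":0,"spin":0},{"hand":0,"tx":0,"ty":0.0015,"tz":0,"spin":0},{"hand":0,"tx":0,"ty":0.0015,"tz":0,"spin":0}]';python3 g.py;python3 disc.py
```

```text
time: 16.6
tool_pos: [576.4, -67.1, 17.1]
tcp_rot: [-3.141, -0.0, 1.499]
contact_force: [0.1, -0.3, -0.1]
grip_width: 0.4
finger_force: 0.0
time: 17.1
tool_pos: [582.6, -67.7, 17.1]
tcp_rot: [-3.141, -0.0, 1.498]
contact_force: [-0.8, 0.6, 1.1]
grip_width: 0.3
finger_force: 0.0
t 17.10 tcp [582.6 -67.7  17.1] rack [-117.   -84.3] yaw 85.9 F [-0.8  0.6  1.1] w 0.3 f 0.0 q [-0.25  0.71  1.59  0.    0.85 -0.17]
[320.2 176.2] [ 15  12 130] {180: array([34.8,  1.3]), 193: array([32. ,  1.1]), 210: array([28.4,  0.7])}
[350.2 192.2] [11 10 81] {180: array([ -2.8, -83.5]), 193: array([ -5.2, -83. ]), 210: array([ -8.3, -82.2])}
[392.9 198. ] [14  9 76] {180: array([  -9.7, -200.8]), 193: array([ -12. , -199.1]), 210: array([ -15.1, -196.8])}
```

```bash
python3 -m creep '[{"hand":0,"tx":0,"ty":0.0015,"tz":0,"spin":0},{"hand":0,"tx":0,"ty":0.001,"tz":0,"spin":0},{"hand":0,"tx":0,"ty":0.001,"tz":0,"spin":0}]'|grep contact; python3 -m creep '[{"hand":0,"tx":0,"ty":0.001,"tz":0,"spin":0},{"hand":0,"tx":0,"ty":0.001,"tz":0,"spin":0}]'|grep contact;python3 g.py;python3 disc.py
```

```text
contact_force: [-10.2, 0.9, 5.8]
contact_force: [-9.8, 0.7, 5.4]
t 17.77 tcp [586.6 -67.8  17.2] rack [-113.   -84.1] yaw 85.9 F [-9.8  0.7  5.4] w 0.2 f 0.0 q [-0.24  0.71  1.58 -0.    0.86 -0.17]
[320.2 176.2] [ 15  12 130] {180: array([34.8,  1.3]), 193: array([32. ,  1.1]), 210: array([28.4,  0.7])}
[350.5 189.6] [10 10 84] {180: array([  4.6, -83.9]), 193: array([  2.1, -83.3]), 210: array([ -1.1, -82.6])}
[392.8 198.1] [14  9 81] {180: array([ -10. , -200.4]), 193: array([ -12.3, -198.7]), 210: array([ -15.3, -196.5])}
```

```bash
python3 -m creep '[{"hand":0,"tx":0,"ty":0.001,"tz":0,"spin":0},{"hand":0,"tx":0,"ty":0.001,"tz":0,"spin":0}]'|grep contact; python3 -m creep '[{"hand":0,"tx":0,"ty":0.001,"tz":0,"spin":0},{"hand":0,"tx":0,"ty":0.001,"tz":0,"spin":0}]'|grep contact;python3 g.py;python3 disc.py
```

```text
contact_force: [-10.7, 0.1, 6.7]
contact_force: [-8.7, 0.3, 5.8]
t 18.32 tcp [590.8 -68.2  17.3] rack [-108.8  -84.2] yaw 85.9 F [-8.7  0.3  5.8] w 0.2 f 0.0 q [-0.24  0.72  1.56 -0.    0.86 -0.17]
[320.2 176.2] [ 15  12 130] {180: array([34.8,  1.3]), 193: array([32. ,  1.1]), 210: array([28.4,  0.7])}
[350.6 187.2] [10 10 77] {180: array([ 11.2, -83.7]), 193: array([  8.6, -83.2]), 210: array([  5.3, -82.4])}
[392.6 198.2] [14 10 84] {180: array([ -10.2, -200. ]), 193: array([ -12.5, -198.3]), 210: array([ -15.5, -196. ])}
```

```bash
python3 -m creep '[{"hand":0,"tx":0,"ty":0.001,"tz":0,"spin":0},{"hand":0,"tx":0,"ty":0.001,"tz":0,"spin":0}]'|grep contact; python3 -m creep '[{"hand":0,"tx":0,"ty":0.001,"tz":0,"spin":0},{"hand":0,"tx":0,"ty":0.001,"tz":0,"spin":0}]'|grep contact;python3 g.py;python3 disc.py
```

```text
contact_force: [-9.2, 0.8, 6.7]
contact_force: [-8.4, 1.6, 5.6]
t 18.88 tcp [594.9 -68.4  17.4] rack [-104.7  -84.2] yaw 85.9 F [-8.4  1.6  5.6] w 0.6 f 0.0 q [-0.24  0.72  1.55 -0.    0.87 -0.17]
[320.2 176.2] [ 15  12 130] {180: array([34.8,  1.3]), 193: array([32. ,  1.1]), 210: array([28.4,  0.7])}
[350.9 184.5] [11 10 81] {180: array([ 18.7, -83.8]), 193: array([ 16.1, -83.2]), 210: array([ 12.7, -82.5])}
[392.7 198.1] [14  9 81] {180: array([  -9.9, -200.2]), 193: array([ -12.2, -198.5]), 210: array([ -15.2, -196.3])}
```

```bash
python3 -m creep '[{"hand":0,"tx":0,"ty":0.001,"tz":0,"spin":0},{"hand":0,"tx":0,"ty":0.001,"tz":0,"spin":0}]'|grep contact; python3 -m creep '[{"hand":0,"tx":0,"ty":0.001,"tz":0,"spin":0},{"hand":0,"tx":0,"ty":0.001,"tz":0,"spin":0}]'|grep contact;python3 g.py;python3 disc.py
```

```text
contact_force: [-7.0, 0.2, 4.3]
contact_force: [-11.8, 0.7, 7.5]
t 19.43 tcp [598.3 -68.7  17.1] rack [-101.3  -84.1] yaw 85.9 F [-11.8   0.7   7.5] w 0.4 f 0.0 q [-0.24  0.73  1.54 -0.    0.88 -0.17]
[320.2 176.2] [ 15  12 130] {180: array([34.8,  1.3]), 193: array([32. ,  1.1]), 210: array([28.4,  0.7])}
[351.1 181.4] [11 10 82] {180: array([ 27.1, -83.9]), 193: array([ 24.4, -83.3]), 210: array([ 20.9, -82.6])}
[393. 198.] [14  9 76] {180: array([  -9.7, -200.8]), 193: array([ -12. , -199.1]), 210: array([ -15.1, -196.9])}
```

```bash
python3 -m creep '[{"hand":0,"tx":0,"ty":0.001,"tz":0,"spin":0},{"hand":0,"tx":0,"ty":0.001,"tz":0,"spin":0}]'|grep contact; python3 -m creep '[{"hand":0,"tx":0,"ty":0.001,"tz":0,"spin":0},{"hand":0,"tx":0,"ty":0,"tz":0,"spin":0}]'|grep contact;python3 g.py;python3 disc.py
```

```text
contact_force: [-22.0, -0.1, 11.9]
contact_force: [-24.7, 1.7, 12.0]
t 19.98 tcp [598.4 -68.5  17. ] rack [-101.2  -84. ] yaw 85.9 F [-24.7   1.7  12. ] w 0.2 f 0.0 q [-0.24  0.73  1.53 -0.    0.89 -0.17]
[320.2 176.2] [ 15  12 130] {180: array([34.8,  1.3]), 193: array([32. ,  1.1]), 210: array([28.4,  0.7])}
[351.1 179.8] [11  9 77] {180: array([ 31.6, -83.5]), 193: array([ 28.8, -82.9]), 210: array([ 25.3, -82.2])}
[392.8 198.1] [14  9 79] {180: array([  -9.8, -200.4]), 193: array([ -12.1, -198.7]), 210: array([ -15.1, -196.5])}
```

```bash
python3 -m creep '[{"hand":0,"tx":0,"ty":-0.01,"tz":0,"spin":0},{"hand":0,"tx":0,"ty":-0.03,"tz":0,"spin":0},{"hand":0,"tx":0,"ty":-0.04,"tz":0,"spin":0},{"hand":0,"tx":0,"ty":0,"tz":-0.05,"spin":0},{"hand":0,"tx":0,"ty":0,"tz":-0.05,"spin":0}]'|grep contact;python3 disc.py; python3 g.py 509.9 -321 120 96.5
```

```text
contact_force: [2.4, -0.5, -0.6]
[320.2 176.3] [ 15  12 131] {180: array([34.7,  1.4]), 193: array([31.9,  1.1]), 210: array([28.3,  0.7])}
[351.1 179.8] [12  9 79] {180: array([ 31.7, -83.6]), 193: array([ 29., -83.]), 210: array([ 25.4, -82.3])}
[392.1 198.6] [14 15 95] {180: array([ -11.5, -198.7]), 193: array([ -13.8, -197. ]), 210: array([ -16.8, -194.8])}
t 20.70 tcp [526.6 -64.2 124.9] rack [-173.1  -84.5] yaw 85.9 F [ 3.  -0.9  4.6] w 0.0 f 0.0 q [-0.27  0.47  1.68  0.    0.98 -0.19]
spin -10.6 shift [-0.2533 -0.0456  0.0049]
```

```bash
python3 -m creep '[{"hand":1,"tx":0,"ty":0,"tz":0,"spin":-10.6},{"hand":1,"tx":-0.042,"ty":-0.0076,"tz":0,"spin":0},{"hand":1,"tx":-0.042,"ty":-0.0076,"tz":0,"spin":0},{"hand":1,"tx":-0.042,"ty":-0.0076,"tz":0,"spin":0},{"hand":1,"tx":-0.042,"ty":-0.0076,"tz":0,"spin":0}]'|grep contact; python3 -m creep '[{"hand":1,"tx":-0.042,"ty":-0.0076,"tz":0,"spin":0},{"hand":1,"tx":-0.042,"ty":-0.0076,"tz":0,"spin":0},{"hand":1,"tx":0,"ty":0,"tz":0,"spin":0}]'|grep contact;python3 g.py 509.9 -321 19 96.5
```

```text
contact_force: [0.5, -0.2, -0.2]
contact_force: [-0.4, 0.4, -0.2]
t 21.70 tcp [ 506.1 -322.   116.8] rack [-176.3 -343.1] yaw 96.3 F [-0.4  0.4 -0.2] w 76.0 f 0.0 q [-0.69  0.59  1.47 -0.    1.07 -0.8 ]
spin -0.2 shift [0.0005 0.0039 0.0978]
```

```bash
python3 -m creep '[{"hand":1,"tx":0,"ty":0.004,"tz":0.01,"spin":0},{"hand":1,"tx":0,"ty":0,"tz":0.04,"spin":0},{"hand":1,"tx":0,"ty":0,"tz":0.03,"spin":0},{"hand":1,"tx":0,"ty":0,"tz":0.0178,"spin":0},{"hand":0,"tx":0,"ty":0,"tz":0,"spin":0}]'|grep contact; python3 -m creep '[{"hand":0,"tx":0,"ty":0,"tz":0,"spin":0},{"hand":0,"tx":0,"ty":0,"tz":0,"spin":0},{"hand":0,"tx":0,"ty":0,"tz":0,"spin":0},{"hand":0,"tx":0,"ty":0,"tz":-0.04,"spin":0},{"hand":0,"tx":0,"ty":0,"tz":-0.04,"spin":0}]';python3 g.py L -111 85 22 176.15
```

```text
contact_force: [-0.3, 0.5, -0.6]
time: 22.95
tool_pos: [510.1, -318.4, 100.3]
tcp_rot: [-3.141, -0.0, 1.683]
contact_force: [0.6, -0.1, 0.0]
grip_width: 36.4
finger_force: 0.0
t 22.95 tcp [ 510.1 -318.4  100.3] rack [-172.5 -339.3] yaw 96.4 F [ 0.6 -0.1  0. ] w 36.4 f 0.0 q [-0.69  0.62  1.48  0.    1.04 -0.8 ]
spin -79.7 shift [-0.0615  0.4243  0.0783]
```

The lift started before the fingers had closed on the rod. I'll reopen, re-measure the rod and retry.

```bash
python3 -m creep '[{"hand":1,"tx":0,"ty":0,"tz":0,"spin":0},{"hand":1,"tx":0,"ty":0,"tz":0,"spin":0},{"hand":1,"tx":-0.05,"ty":-0.05,"tz":-0.04,"spin":0},{"hand":1,"tx":-0.05,"ty":-0.05,"tz":-0.04,"spin":0},{"hand":1,"tx":-0.05,"ty":-0.05,"tz":0,"spin":0}]'|grep grip; python3 - <<'E'
from h import *
c=cams.capture("top");b=c["color"][:,:,::-1]
g=cv2.cvtColor(b,cv2.COLOR_BGR2GRAY)[245:285,380:480]
t,m=cv2.threshold(g,150,255,0)
cs,_=cv2.findContours(m,cv2.RETR_EXTERNAL,cv2.CHAIN_APPROX_NONE)
for k in cs:
    if cv2.contourArea(k)<60: continue
    r=cv2.minAreaRect(k);bx=cv2.boxPoints(r)+[380,245];P=np.array([onz(c,p,22.5) for p in bx]);print(P.mean(0).round(1),np.round([np.linalg.norm(P[i]-P[i-1]) for i in(1,2)],1),P[:,:2].round(0).tolist())
E
python3 g.py
```

```text
grip_width: 81.7
[ 511.8 -320.8   22.5] [214.6  38.9] [[519.0, -212.0], [543.0, -426.0], [504.0, -429.0], [481.0, -216.0]]
t 23.62 tcp [ 397.5 -459.8  160.7] rack [-275.4 -487.9] yaw 96.2 F [-3.1 -4.4 -1.2] w 85.9 f 0.0 q [-0.98  0.56  1.4  -0.    1.18 -1.09]
```

```bash
python3 g.py 511.8 -320.8 100 96.4; python3 -m creep '[{"hand":1,"tx":0.04,"ty":0.04,"tz":0.01,"spin":0},{"hand":1,"tx":0.04,"ty":0.04,"tz":0.01,"spin":0},{"hand":1,"tx":0.04,"ty":0.03,"tz":0.02,"spin":0},{"hand":1,"tx":0.00,"ty":0.02,"tz":0.02,"spin":0},{"hand":1,"tx":0,"ty":0,"tz":0,"spin":0}]'|grep grip; python3 g.py 511.8 -320.8 20 96.4
```

```text
t 23.62 tcp [ 397.5 -459.8  160.7] rack [-275.4 -487.9] yaw 96.2 F [-3.1 -4.4 -1.2] w 85.9 f 0.0 q [-0.98  0.56  1.4  -0.    1.18 -1.09]
spin -0.2 shift [0.1254 0.1291 0.0607]
grip_width: 91.7
t 24.25 tcp [ 518.9 -316.6   97.7] rack [-163.8 -336.9] yaw 96.6 F [0.5 0.1 0.3] w 91.7 f 0.0 q [-0.67  0.63  1.46  0.    1.05 -0.79]
spin 0.2 shift [-0.0034 -0.0075  0.0777]
```

```bash
python3 -m creep '[{"hand":1,"tx":-0.0035,"ty":-0.0075,"tz":0.01,"spin":0},{"hand":1,"tx":0,"ty":0,"tz":0.03,"spin":0},{"hand":1,"tx":0,"ty":0,"tz":0.03,"spin":0},{"hand":1,"tx":0,"ty":0,"tz":0.008,"spin":0},{"hand":0,"tx":0,"ty":0,"tz":0,"spin":0}]'|grep contact; python3 -m creep '[{"hand":0,"tx":0,"ty":0,"tz":0,"spin":0},{"hand":0,"tx":0,"ty":0,"tz":0,"spin":0},{"hand":0,"tx":0,"ty":0,"tz":0,"spin":0},{"hand":0,"tx":0,"ty":0,"tz":0,"spin":0},{"hand":0,"tx":0,"ty":0,"tz":0,"spin":0}]';python3 g.py
```

```text
contact_force: [0.4, 0.2, 1.3]
time: 25.5
tool_pos: [512.3, -322.9, 23.0]
tcp_rot: [3.141, 0.0, 1.684]
contact_force: [-0.9, -0.3, 1.7]
grip_width: 44.6
finger_force: 30.0
t 25.50 tcp [ 512.3 -322.9   23. ] rack [-170.  -343.6] yaw 96.5 F [-0.9 -0.3  1.7] w 44.6 f 30.0 q [-0.69  0.72  1.53  0.    0.89 -0.8 ]
```

```bash
python3 -m creep '[{"hand":0,"tx":0,"ty":0,"tz":-0.04,"spin":0},{"hand":0,"tx":0,"ty":0,"tz":-0.04,"spin":0},{"hand":0,"tx":0,"ty":0,"tz":0,"spin":-10},{"hand":0,"tx":0,"ty":0,"tz":0,"spin":-10},{"hand":0,"tx":0,"ty":0,"tz":0,"spin":-10}]'|grep -A3 contact; python3 -m creep '[{"hand":0,"tx":0,"ty":0,"tz":0,"spin":-10},{"hand":0,"tx":0,"ty":0,"tz":0,"spin":-10},{"hand":0,"tx":0,"ty":0,"tz":0,"spin":-10},{"hand":0,"tx":0,"ty":0,"tz":0,"spin":-10},{"hand":0,"tx":0,"ty":0,"tz":0,"spin":-9.6}]'|grep grip; python3 g.py L -108 85 23 176.15
```

```text
contact_force: [-0.5, 0.5, -5.5]
grip_width: 44.2
finger_force: 30.0
grip_width: 44.0
t 26.75 tcp [ 511.7 -322.3  101.7] rack [-170.7 -343.1] yaw 176.4 F [ 0.3 -0.5 -4.6] w 44.0 f 30.0 q [-0.69  0.62  1.47  0.    1.05 -2.2 ]
spin 0.2 shift [-0.0627  0.4281  0.0787]
```

```bash
python3 -m creep '[{"hand":0,"tx":0,"ty":0.043,"tz":0,"spin":0.2},{"hand":0,"tx":0,"ty":0.043,"tz":0,"spin":0},{"hand":0,"tx":0,"ty":0.043,"tz":0,"spin":0},{"hand":0,"tx":0,"ty":0.043,"tz":0,"spin":0},{"hand":0,"tx":0,"ty":0.043,"tz":0,"spin":0}]'|grep contact; python3 -m creep '[{"hand":0,"tx":0,"ty":0.043,"tz":0,"spin":0},{"hand":0,"tx":0,"ty":0.043,"tz":0,"spin":0},{"hand":0,"tx":0,"ty":0.043,"tz":0,"spin":0},{"hand":0,"tx":0,"ty":0.043,"tz":0,"spin":0},{"hand":0,"tx":0,"ty":0.041,"tz":0,"spin":0}]'|grep grip; python3 -m creep '[{"hand":0,"tx":-0.03,"ty":0,"tz":0,"spin":0},{"hand":0,"tx":-0.025,"ty":0,"tz":0,"spin":0},{"hand":0,"tx":0,"ty":0,"tz":0,"spin":0}]'|grep contact; python3 g.py L -108 85 23 176.15
```

```text
contact_force: [1.0, 0.3, -4.8]
grip_width: 44.3
contact_force: [-3.9, -2.0, -3.5]
t 28.38 tcp [596.3  99.8 100.7] rack [-114.6   83.8] yaw 175.9 F [-3.9 -2.  -3.5] w 44.1 f 29.8 q [ 0.04  0.62  1.47 -0.    1.06 -1.46]
spin -0.3 shift [-0.0066  0.0012  0.0777]
```

```bash
python3 -m creep '[{"hand":0,"tx":0.02,"ty":0.001,"tz":0,"spin":0},{"hand":0,"tx":0,"ty":0,"tz":0.03,"spin":0},{"hand":0,"tx":0,"ty":0,"tz":0.03,"spin":0},{"hand":0,"tx":0,"ty":0,"tz":0.014,"spin":0},{"hand":0,"tx":0,"ty":0,"tz":0,"spin":0}]'|grep contact; python3 g.py L -108 85 23 176.15; python3 disc.py|cut -c1-60
```

```text
contact_force: [0.2, -0.7, -4.3]
t 29.00 tcp [577.2 102.4  27.7] rack [-133.9   85.1] yaw 175.9 F [ 0.2 -0.7 -4.3] w 44.3 f 29.8 q [ 0.04  0.69  1.58  0.    0.87 -1.45]
spin -0.3 shift [-0.0259 -0.0001  0.0047]
[320.2 176.3] [ 15  12 131] {180: array([34.7,  1.4]), 193: 
[351.1 179.8] [11  9 78] {180: array([ 31.7, -83.4]), 193: a
[392.3 198.7] [14 14 89] {180: array([ -11.5, -199.2]), 193:
```

```bash
python3 -m creep '[{"hand":0,"tx":-0.022,"ty":0,"tz":0,"spin":-0.3},{"hand":0,"tx":0,"ty":0,"tz":0.005,"spin":0},{"hand":0,"tx":0,"ty":0,"tz":0,"spin":0},{"hand":0.75,"tx":0,"ty":0,"tz":0,"spin":0},{"hand":0.75,"tx":0,"ty":0,"tz":0,"spin":0}]'; python3 -m creep '[{"hand":0.75,"tx":0,"ty":0,"tz":0,"spin":0},{"hand":0.75,"tx":0,"ty":0,"tz":-0.03,"spin":0},{"hand":0.75,"tx":0,"ty":0,"tz":-0.03,"spin":0},{"hand":0.75,"tx":0,"ty":0,"tz":0,"spin":0}]' | grep width; python3 g.py L -190 85 21 176.15
```

```text
time: 29.68
tool_pos: [600.3, 100.9, 24.9]
tcp_rot: [3.141, 0.002, 3.075]
contact_force: [0.1, -1.0, -0.2]
grip_width: 60.1
finger_force: 0.0
grip_width: 69.0
t 30.18 tcp [601.6 101.   86.6] rack [-109.3   85.3] yaw 176.2 F [-0.7 -0.3  0.4] w 69.0 f 0.0 q [ 0.04  0.64  1.48  0.    1.02 -1.46]
spin 0.0 shift [ 0.0807 -0.0003  0.0656]
```

```bash
python3 -m creep '[{"hand":0.75,"tx":0.04,"ty":0,"tz":0,"spin":0},{"hand":0.75,"tx":0.04,"ty":0,"tz":0,"spin":0},{"hand":0.75,"tx":0,"ty":0,"tz":0.04,"spin":0},{"hand":0.75,"tx":0,"ty":0,"tz":0.025,"spin":0},{"hand":0,"tx":0,"ty":0,"tz":0,"spin":0}]'|grep contact;python3 -m creep '[{"hand":0,"tx":0,"ty":0,"tz":0,"spin":0},{"hand":0,"tx":0,"ty":0,"tz":0,"spin":0},{"hand":0,"tx":0,"ty":0,"tz":0,"spin":0},{"hand":0,"tx":-0.003,"ty":0,"tz":0,"spin":0},{"hand":0,"tx":-0.002,"ty":0,"tz":0,"spin":0}]' ; python3 g.py; python3 arc.py 45 183
```

```text
contact_force: [0.7, -1.4, 0.0]
time: 31.42
tool_pos: [521.3, 106.2, 19.6]
tcp_rot: [-3.141, -0.008, 3.075]
contact_force: [-14.4, 1.3, 16.7]
grip_width: 44.4
finger_force: 29.9
t 31.43 tcp [521.3 106.2  19.6] rack [-189.8   85.1] yaw 176.2 F [-14.4   1.3  16.7] w 44.4 f 29.9 q [ 0.06  0.64  1.74  0.    0.77 -1.45]
0 [-183.    22.5] fwd/up mm None
6 [-179.6   41.5] fwd/up mm [ 3.4 19. ]
12 [-174.3   60.1] fwd/up mm [ 5.3 18.6]
18 [-169.5   77.9] fwd/up mm [ 4.8 17.9]
24 [-165.3   95. ] fwd/up mm [ 4.2 17. ]
30 [-159.3  111. ] fwd/up mm [ 6. 16.]
36 [-151.5  125.8] fwd/up mm [ 7.8 14.8]
42 [-142.1  139.2] fwd/up mm [ 9.4 13.4]
48 [-131.1  151.1] fwd/up mm [11.  11.9]
54 [-118.7  161.3] fwd/up mm [12.4 10.2]
60 [-105.   169.7] fwd/up mm [13.7  8.5]
66 [-90.1 176.3] fwd/up mm [14.9  6.6]
72 [-74.2 181. ] fwd/up mm [15.9  4.7]
78 [-57.5 183.7] fwd/up mm [16.7  2.7]
84 [-40.2 184.3] fwd/up mm [17.3  0.7]
90 [-22.5 183. ] fwd/up mm [17.7 -1.3]
```

```bash
python3 arc.py 45 188 | awk '{print $1,$(NF-1),$NF}' | tr '\n' ';'; python3 -m creep '[{"hand":0,"tx":-0.0015,"ty":0,"tz":-0.01,"spin":0},{"hand":0,"tx":-0.001,"ty":0,"tz":-0.0095,"spin":0},{"hand":0,"tx":-0.0045,"ty":0,"tz":-0.019,"spin":0},{"hand":0,"tx":-0.0045,"ty":0,"tz":-0.0184,"spin":0},{"hand":0,"tx":0,"ty":0,"tz":0,"spin":0}]'; python3 g.py
```

```text
0 mm None;6 3.4 19.5];12 5.4 19.1];18 4.9 18.4];24 4.4 17.5];30 6.3 16.5];36 8.1 15.2];42 9.8 13.8];48 [11.4 12.2];54 [12.8 10.6];60 [14.2 8.7];66 [15.3 6.8];72 [16.3 4.9];78 [17.2 2.8];84 [17.8 0.8];90 [18.3 -1.3];time: 32.05
tool_pos: [538.0, 105.0, 77.1]
tcp_rot: [3.141, 0.004, 3.074]
contact_force: [-0.3, 0.8, -4.5]
grip_width: 44.5
finger_force: 30.0
t 32.05 tcp [538.  105.   77.1] rack [-173.1   85.1] yaw 176.1 F [-0.3  0.8 -4.5] w 44.5 f 30.0 q [ 0.05  0.56  1.67  0.    0.91 -1.45]
```

```bash
python3 - <<'E'
from h import *
from g import rack
c=cams.capture("scene");b=c["color"]
# sample columns across rod mid (local x -90) for vertical extents
for xl in(-140,-110,-80,-50,-20):
    z0,z1=(proj(c,np.array([*rack(xl,85),z])) for z in(-20,130))
    u=int(round((z0[0]+z1[0])/2))
    print(xl,"col",u,"rows z=0,22,45,77,100:",[int(proj(c,np.array([*rack(xl,85),z]))[1]) for z in(0,22,45,77,100)])
    rows=range(int(z1[1]),int(z0[1])+1)
    print(' '.join(f"{v}:{int(b[v,u].sum()//3)}/{int(b[v,u,2])-int(b[v,u,1])}" for v in rows))
E
```

```text
-140 col 282 rows z=0,22,45,77,100: [265, 260, 254, 245, 239]
231:65/2 232:46/3 233:40/5 234:32/5 235:31/-2 236:41/-7 237:60/-18 238:47/-10 239:41/-8 240:63/-18 241:66/-10 242:81/1 243:71/2 244:88/-3 245:129/-9 246:136/-10 247:139/-9 248:141/-9 249:141/-11 250:145/-8 251:139/-8 252:143/-8 253:139/-10 254:136/-9 255:118/-6 256:94/2 257:91/1 258:87/-1 259:90/4 260:92/1 261:89/2 262:91/1 263:88/1 264:89/2 265:89/0 266:94/4 267:92/3 268:91/1 269:88/1 270:88/2
-110 col 275 rows z=0,22,45,77,100: [262, 256, 250, 242, 236]
228:27/4 229:32/3 230:44/3 231:43/1 232:47/1 233:40/5 234:47/4 235:48/5 236:46/2 237:47/5 238:50/3 239:48/4 240:46/3 241:39/2 242:60/0 243:113/-8 244:147/-8 245:141/-9 246:125/-6 247:131/-9 248:143/-11 249:140/-9 250:124/-2 251:109/7 252:95/3 253:88/3 254:88/2 255:87/0 256:86/1 257:90/3 258:90/2 259:92/0 260:88/1 261:89/3 262:89/0 263:90/3 264:91/2 265:90/1 266:91/2 267:90/1
-80 col 269 rows z=0,22,45,77,100: [258, 253, 247, 238, 232]
224:145/11 225:146/9 226:146/10 227:143/9 228:122/10 229:62/7 230:42/2 231:45/3 232:42/6 233:46/4 234:43/6 235:46/4 236:43/7 237:43/6 238:4
[... 482 characters left out ...]
:136/-7 238:140/-10 239:125/-7 240:112/-5 241:143/-10 242:149/-8 243:146/-3 244:138/5 245:138/7 246:132/7 247:122/7 248:118/4 249:108/4 250:98/5 251:92/4 252:88/1 253:90/3 254:87/2 255:92/2 256:90/4 257:88/3 258:90/0 259:89/1 260:88/3
-20 col 256 rows z=0,22,45,77,100: [251, 246, 240, 232, 226]
218:117/-3 219:119/-3 220:119/-2 221:118/-4 222:117/-5 223:113/-21 224:110/-30 225:110/-31 226:112/-31 227:116/-29 228:126/-25 229:130/-13 230:107/-3 231:100/0 232:99/-1 233:98/0 234:100/-1 235:99/-2 236:102/-2 237:105/0 238:128/3 239:145/4 240:151/4 241:150/7 242:150/4 243:147/5 244:141/6 245:139/8 246:132/5 247:121/6 248:112/7 249:100/4 250:98/2 251:84/3 252:87/2 253:93/2 254:92/1 255:88/2 256:89/-2
```

The foot's lower edge at row 249 matches the bench, so the rod is tilting about its foot. Continuing.

```bash
python3 -m creep '[{"hand":0,"tx":-0.0044,"ty":0,"tz":-0.0175,"spin":0},{"hand":0,"tx":-0.0063,"ty":0,"tz":-0.0165,"spin":0},{"hand":0,"tx":-0.0081,"ty":0,"tz":-0.0152,"spin":0},{"hand":0,"tx":-0.0098,"ty":0,"tz":-0.0138,"spin":0},{"hand":0,"tx":0,"ty":0,"tz":0,"spin":0}]' | grep -A2 contact;python3 g.py; python3 -m creep '[{"hand":0,"tx":-0.0114,"ty":0,"tz":-0.0122,"spin":0},{"hand":0,"tx":-0.0128,"ty":0,"tz":-0.0106,"spin":0},{"hand":0,"tx":-0.0142,"ty":0,"tz":-0.0087,"spin":0},{"hand":0,"tx":0,"ty":0,"tz":0,"spin":0}]' | grep -A2 contact; python3 g.py
```

```text
contact_force: [0.2, -0.5, -5.3]
grip_width: 44.5
finger_force: 30.0
t 32.73 tcp [565.4 103.1 138.4] rack [-145.6   85. ] yaw 176.1 F [ 0.2 -0.5 -5.3] w 44.5 f 30.0 q [ 0.05  0.53  1.53  0.    1.09 -1.46]
contact_force: [-15.1, 1.1, 9.1]
grip_width: 44.5
finger_force: 30.0
t 33.23 tcp [600.1 101.  170.1] rack [-110.9   85.2] yaw 176.2 F [-15.1   1.1   9.1] w 44.5 f 30.0 q [ 0.04  0.56  1.38  0.    1.22 -1.46]
```

```bash
cat > tilt.py <<'E'
from h import *
from g import rack,unrack
import sys
from plant import get_obs
c=cams.capture("scene");b=c["color"].astype(int);b=cv2.GaussianBlur(c["color"],(3,3),0).astype(int)
m=((b[:,:,2]-b[:,:,1]>=3)&(b.sum(2)>320)).astype(np.uint8)
p=get_obs()["tool_pos"];y=float(sys.argv[1]);xg=unrack(*p[:2])[0]
u0,v0=proj(c,np.array([*rack(xg,y),p[2]]))
f=proj(c,np.array([*rack(-20,y),5.]))
x0,x1=int(min(u0,f[0]))-14,int(max(u0,f[0]))+14;y0,y1=int(v0)-12,int(f[1])+12
n,l,s,_=cv2.connectedComponentsWithStats(m[y0:y1,x0:x1]);i=1+s[1:,4].argmax()
q=np.argwhere(l==i)[:,::-1].astype(np.float32)+[x0,y0]
print("area",len(q),"rect",cv2.minAreaRect(q.astype(np.float32)))
print("seen rows: ",[(int(v),int(q[q[:,1]==v,0].min()),int(q[q[:,1]==v,0].max())) for v in range(int(q[:,1].min()),int(q[:,1].max())+1,3)])
D,L=map(float,sys.argv[2:4])
for th in(20,30,40,50,60,70,80,90):
    t=np.radians(th);P=[np.array([*rack(xg+k*np.cos(t),y),p[2]-k*np.sin(t)]) for k in(0,L)]
    print(th,[proj(c,X).round(0).tolist() for X in P],"foot axis x,z",round(xg+L*np.cos(t)),round(p[2]-L*np.sin(t)))
E
python3 tilt.py 85 45 188
```

```text
area 379 rect ((262.7538757324219, 226.03079223632812), (32.497100830078125, 33.24130630493164), 82.87498474121094)
seen rows:  [(208, 276, 277), (211, 271, 277), (214, 272, 278), (217, 272, 273), (220, 272, 274), (223, 266, 275), (226, 264, 276), (229, 258, 277), (232, 253, 278), (235, 250, 278), (238, 248, 279), (241, 248, 274), (244, 249, 250)]
20 [[274.0, 217.0], [237.0, 216.0]] foot axis x,z 65 106
30 [[274.0, 217.0], [240.0, 225.0]] foot axis x,z 52 76
40 [[274.0, 217.0], [245.0, 234.0]] foot axis x,z 33 49
50 [[274.0, 217.0], [250.0, 242.0]] foot axis x,z 10 26
60 [[274.0, 217.0], [256.0, 250.0]] foot axis x,z -17 7
70 [[274.0, 217.0], [262.0, 256.0]] foot axis x,z -47 -7
80 [[274.0, 217.0], [269.0, 262.0]] foot axis x,z -79 -15
90 [[274.0, 217.0], [277.0, 267.0]] foot axis x,z -111 -18
```

```bash
python3 - <<'E'
from h import *
c=cams.capture("scene")["color"][:,:,::-1]
cv2.imwrite("pics/v10.png",cv2.resize(c[180:270,230:330],None,fx=6,fy=6,interpolation=cv2.INTER_CUBIC))
E
```

```text
(no output)
```

View pics/v10.png

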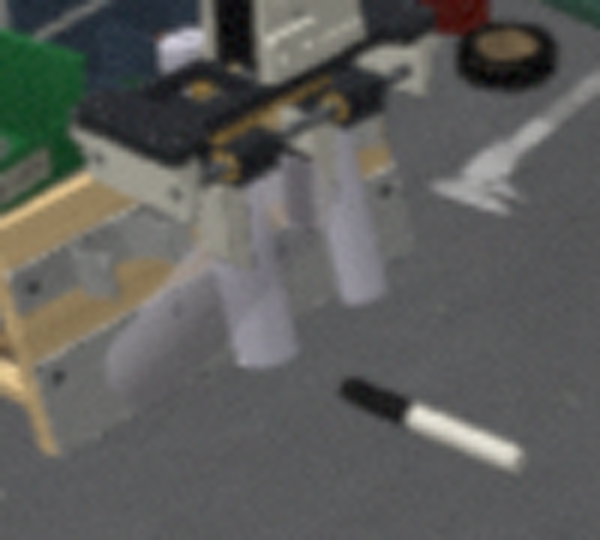

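The rod is tilted about 53 deg, with its foot against the strip but a little off the bench. The hand is about 10 mm too high and too far forward. I'll come back down to the arc, then go on.

```bash
python3 -m creep '[{"hand":0,"tx":0.006,"ty":0,"tz":0.004,"spin":0},{"hand":0,"tx":0.002,"ty":0,"tz":0.004,"spin":0},{"hand":0,"tx":0,"ty":0,"tz":0.002,"spin":0},{"hand":0,"tx":0,"ty":0,"tz":0,"spin":0}]' | grep -A2 contact; python3 g.py; python3 -m creep '[{"hand":0,"tx":-0.007,"ty":0,"tz":-0.002,"spin":0},{"hand":0,"tx":-0.007,"ty":0,"tz":-0.002,"spin":0},{"hand":0,"tx":0,"ty":0,"tz":0,"spin":0}]' | grep -A2 contact; python3 g.py;python3 tilt.py 85 45 188 |head -2
```

```text
contact_force: [0.6, -0.5, -5.3]
grip_width: 44.5
finger_force: 30.0
t 33.83 tcp [595.4 101.1 159.6] rack [-115.6   85. ] yaw 176.1 F [ 0.6 -0.5 -5.3] w 44.5 f 30.0 q [ 0.04  0.56  1.41  0.    1.18 -1.46]
contact_force: [-18.0, -0.2, 14.1]
grip_width: 44.7
finger_force: 30.0
t 34.20 tcp [606.9 100.6 166.6] rack [-104.    85.3] yaw 176.2 F [-18.   -0.2  14.1] w 44.7 f 30.0 q [ 0.04  0.57  1.36  0.    1.21 -1.46]
area 382 rect ((269.6108093261719, 231.03514099121094), (22.938695907592773, 43.598228454589844), 36.02737045288086)
seen rows:  [(208, 275, 275), (211, 270, 276), (214, 270, 276), (217, 270, 273), (220, 270, 274), (223, 271, 275), (226, 264, 276), (229, 258, 277), (232, 255, 278), (235, 253, 278), (238, 251, 278), (241, 249, 274), (244, 253, 253)]
```

```bash
python3 -m creep '[{"hand":0,"tx":0.012,"ty":0,"tz":0,"spin":0},{"hand":0,"tx":0.003,"ty":0,"tz":0.006,"spin":0},{"hand":0,"tx":0,"ty":0,"tz":0.006,"spin":0},{"hand":0,"tx":0,"ty":0,"tz":0,"spin":0}]' | grep -A2 contact; python3 g.py; python3 -m creep '[{"hand":0,"tx":0,"ty":0,"tz":0.003,"spin":0},{"hand":0,"tx":0,"ty":0,"tz":0.003,"spin":0},{"hand":0,"tx":0,"ty":0,"tz":0,"spin":0}]' | grep -A2 contact; python3 g.py
```

```text
contact_force: [-12.5, -0.2, 20.2]
grip_width: 44.5
finger_force: 30.0
t 34.75 tcp [594.  101.4 155.2] rack [-117.    85.2] yaw 176.2 F [-12.5  -0.2  20.2] w 44.5 f 30.0 q [ 0.04  0.56  1.42  0.    1.16 -1.46]
contact_force: [-18.4, 0.5, 32.4]
grip_width: 44.2
finger_force: 30.0
t 35.12 tcp [593.7 101.6 151.2] rack [-117.3   85.5] yaw 176.2 F [-18.4   0.5  32.4] w 44.2 f 30.0 q [ 0.04  0.56  1.43  0.    1.15 -1.46]
```

Foot is on the bench and strip now, with the effective grip length about 177 mm at about 54 deg. Following the arc for that length.

```bash
python3 arc.py 45 177 | tail -7; python3 -m creep '[{"hand":0,"tx":-0.006,"ty":0,"tz":-0.007,"spin":0},{"hand":0,"tx":-0.0065,"ty":0,"tz":-0.004,"spin":0},{"hand":0,"tx":0,"ty":0,"tz":0,"spin":0}]' | grep -A2 contact; python3 g.py
```

```text
54 [-115.2  156.4] fwd/up mm [11.9  9.8]
60 [-102.   164.5] fwd/up mm [13.2  8.1]
66 [-87.6 170.8] fwd/up mm [14.3  6.3]
72 [-72.4 175.3] fwd/up mm [15.3  4.4]
78 [-56.3 177.8] fwd/up mm [16.1  2.5]
84 [-39.6 178.4] fwd/up mm [16.7  0.6]
90 [-22.5 177. ] fwd/up mm [17.1 -1.4]
contact_force: [-1.0, -0.7, -4.6]
grip_width: 44.3
finger_force: 30.0
t 35.50 tcp [607.1 100.3 156.6] rack [-103.9   85. ] yaw 176.1 F [-1.  -0.7 -4.6] w 44.3 f 30.0 q [ 0.04  0.58  1.38  0.    1.19 -1.46]
```

```bash
python3 -m creep '[{"hand":0,"tx":0,"ty":0,"tz":0.002,"spin":0},{"hand":0,"tx":0,"ty":0,"tz":0,"spin":0}]' | grep contact; python3 -m creep '[{"hand":0,"tx":-0.003,"ty":0,"tz":0,"spin":0},{"hand":0,"tx":0,"ty":0,"tz":0,"spin":0}]' | grep contact; python3 -m creep '[{"hand":0,"tx":-0.003,"ty":0,"tz":0,"spin":0},{"hand":0,"tx":0,"ty":0,"tz":0,"spin":0}]' | grep contact;python3 g.py;python3 tilt.py 85 45 175 |head -2
```

```text
contact_force: [-4.6, -0.0, 3.1]
contact_force: [-12.0, 1.0, 10.4]
contact_force: [-15.8, 0.9, 16.5]
t 36.25 tcp [610.2 100.4 156.7] rack [-100.8   85.3] yaw 176.2 F [-15.8   0.9  16.5] w 44.4 f 30.0 q [ 0.04  0.59  1.36  0.    1.2  -1.47]
area 382 rect ((268.5767822265625, 233.60853576660156), (21.6806640625, 44.94169616699219), 32.905242919921875)
seen rows:  [(211, 274, 275), (214, 269, 275), (217, 269, 275), (220, 270, 274), (223, 270, 275), (226, 270, 276), (229, 259, 277), (232, 257, 278), (235, 256, 278), (238, 253, 278), (241, 252, 274), (244, 250, 255), (247, 251, 253)]
```

```bash
python3 -m creep '[{"hand":0,"tx":-0.006,"ty":0,"tz":-0.003,"spin":0},{"hand":0,"tx":-0.006,"ty":0,"tz":-0.003,"spin":0},{"hand":0,"tx":0,"ty":0,"tz":0,"spin":0}]' | grep contact; python3 g.py; python3 -m creep '[{"hand":0,"tx":-0.007,"ty":0,"tz":-0.003,"spin":0},{"hand":0,"tx":-0.007,"ty":0,"tz":-0.003,"spin":0},{"hand":0,"tx":0,"ty":0,"tz":0,"spin":0}]' | grep contact; python3 g.py;python3 tilt.py 85 45 175 |head -2
```

```text
contact_force: [-8.6, 0.2, 9.6]
t 36.67 tcp [624.3  99.3 162.4] rack [-86.6  85.2] yaw 176.2 F [-8.6  0.2  9.6] w 44.1 f 30.0 q [ 0.04  0.6   1.32  0.    1.22 -1.47]
contact_force: [-2.2, 0.4, 3.1]
t 37.05 tcp [639.2  98.2 167.4] rack [-71.7  85.1] yaw 176.2 F [-2.2  0.4  3.1] w 44.6 f 30.0 q [ 0.03  0.62  1.26  0.    1.25 -1.47]
area 375 rect ((270.3648681640625, 221.68919372558594), (39.291358947753906, 12.001126289367676), 80.53767395019531)
seen rows:  [(202, 269, 271), (205, 265, 273), (208, 262, 273), (211, 263, 268), (214, 264, 269), (217, 265, 273), (220, 265, 275), (223, 265, 275), (226, 265, 276), (229, 266, 277), (232, 267, 278), (235, 268, 278), (238, 269, 278), (241, 271, 274)]
```

```bash
python3 -m creep '[{"hand":0,"tx":-0.008,"ty":0,"tz":-0.001,"spin":0},{"hand":0,"tx":-0.008,"ty":0,"tz":-0.001,"spin":0},{"hand":0,"tx":-0.008,"ty":0,"tz":0,"spin":0},{"hand":0,"tx":-0.008,"ty":0,"tz":0,"spin":0},{"hand":0,"tx":0,"ty":0,"tz":0,"spin":0}]' | grep -A2 contact; python3 g.py; python3 -m creep '[{"hand":0,"tx":-0.006,"ty":0,"tz":0,"spin":0},{"hand":0,"tx":-0.005,"ty":0,"tz":0.0005,"spin":0},{"hand":0,"tx":0,"ty":0,"tz":0,"spin":0}]' | grep -A2 contact; python3 g.py;python3 tilt.py 85 45 170; python3 disc.py
```

```text
contact_force: [-1.7, 0.6, 8.5]
grip_width: 43.9
finger_force: 30.0
t 37.73 tcp [672.1  96.  171. ] rack [-38.7  85.1] yaw 176.2 F [-1.7  0.6  8.5] w 43.9 f 30.0 q [ 0.03  0.68  1.15  0.    1.31 -1.47]
contact_force: [-1.8, 0.2, 8.9]
grip_width: 43.9
finger_force: 30.0
t 38.10 tcp [682.9  95.3 170.7] rack [-27.9  85.1] yaw 176.1 F [-1.8  0.2  8.9] w 43.9 f 30.0 q [ 0.03  0.7   1.11  0.    1.33 -1.48]
area 167 rect ((264.5, 218.0), (44.0, 9.0), 90.0)
seen rows:  [(196, 267, 267), (199, 267, 268), (202, 267, 269), (205, 267, 269), (208, 264, 269), (211, 262, 269), (214, 262, 269), (217, 267, 269), (220, 265, 269), (223, 266, 269), (226, 265, 269), (229, 266, 269), (232, 267, 269), (235, 268, 269), (238, 269, 269)]
20 [[255.0, 208.0], [223.0, 208.0]] foot axis x,z 132 113
30 [[255.0, 208.0], [226.0, 216.0]] foot axis x,z 119 86
40 [[255.0, 208.0], [230.0, 224.0]] foot axis x,z 102 61
50 [[255.0, 208.0], [235.0, 231.0]] foot axis x,z 81 40
60 [[255.0, 208.0], [240.0, 238.0]] foot axis x,z 57 23
70 [[255.0, 208.0], [246.0, 244.0]] foot axis x,z 30 11
80 [[255.0, 208.0], [252.0, 249.0]] foot axis x,z 2 3
90 [[255.0, 208.0], [258.0, 253.0]] foot axis x,z -28 1
[320.4 175.6] [ 15  11 112] {180: array([36.7,  0.9]), 193: array([33.9,  0.6]), 210: array([30.3,  0.3])}
[351.1 179.8] [11  9 77] {180: array([ 31.6, -83.5]), 193: array([ 28.8, -82.9]), 210: array([ 25.3, -82.2])}
[392.7 198.1] [14  9 83] {180: array([ -10. , -200.1]), 193: array([ -12.3, -198.4]), 210: array([ -15.4, -196.2])}
```

```bash
python3 -m creep '[{"hand":0,"tx":-0.004,"ty":0,"tz":0.0005,"spin":0},{"hand":0,"tx":0,"ty":0,"tz":0,"spin":0}]' | grep -A2 contact; python3 - <<'E'
from h import *
b=cv2.GaussianBlur(cams.capture("scene")["color"],(1,3),0).astype(int)
for v in(222,228,234,240,246,250,254,257): print(v,' '.join(f"{u}:{b[v,u].sum()//3}/{b[v,u,2]-b[v,u,1]}" for u in range(242,274)))
E
```

```text
contact_force: [-2.5, 0.2, 10.1]
grip_width: 43.8
finger_force: 29.9
222 242:119/-2 243:117/-2 244:113/-2 245:112/-2 246:115/-3 247:118/-2 248:108/-3 249:106/-1 250:118/0 251:126/2 252:125/2 253:123/-2 254:119/-1 255:119/-1 256:115/-1 257:112/0 258:109/1 259:109/2 260:109/2 261:111/1 262:109/-4 263:108/-10 264:117/-11 265:138/-2 266:146/9 267:146/10 268:147/10 269:144/10 270:139/9 271:133/9 272:130/9 273:128/10
228 242:111/-21 243:115/-20 244:115/-10 245:114/-7 246:115/-6 247:115/-6 248:110/-5 249:105/-11 250:112/-16 251:125/-10 252:121/-9 253:119/-10 254:117/-11 255:116/-10 256:116/-7 257:111/-3 258:106/-1 259:102/1 260:104/2 261:101/2 262:102/3 263:98/4 264:98/1 265:101/0 266:122/3 267:145/8 268:147/10 269:146/10 270:143/10 271:142/8 272:138/8 273:133/10
234 242:110/-31 243:114/-29 244:115/-28 245:118/-24 246:124/-18 247:125/-14 248:116/-9 249:111/-5 250:110/0 251:117/4 252:117/4 253:112/4 254:109/4 255:106/4 256:104/2 257:103/1 258:104/3 259:102/3 260:100/3 261:103/2 262:99/1 263:99/2 264:98/1 265:100/-1 266:101/-1 267:110/1 268:132/7 269:146/9 270:146/11 271:145/10 272:143/8 273:
[... 843 characters left out ...]
1:94/3 262:92/3 263:89/4 264:90/2 265:90/1 266:90/2 267:89/1 268:91/0 269:90/0 270:92/1 271:90/2 272:91/1 273:90/3
254 242:95/0 243:95/0 244:92/-1 245:91/1 246:91/0 247:90/0 248:89/1 249:89/2 250:88/2 251:89/2 252:93/2 253:97/2 254:96/5 255:93/4 256:93/3 257:92/4 258:93/3 259:93/4 260:94/2 261:93/1 262:90/3 263:89/2 264:89/2 265:89/3 266:92/1 267:89/1 268:90/2 269:88/2 270:88/3 271:88/1 272:89/2 273:87/1
257 242:89/2 243:89/2 244:90/1 245:88/2 246:90/2 247:88/2 248:91/2 249:90/2 250:89/1 251:88/1 252:91/1 253:90/2 254:91/0 255:90/2 256:88/0 257:90/0 258:88/2 259:91/1 260:89/1 261:87/2 262:90/1 263:90/0 264:90/2 265:89/1 266:91/-1 267:88/1 268:86/3 269:89/2 270:89/2 271:87/2 272:87/3 273:89/1
```

```bash
python3 -m creep '[{"hand":0,"tx":-0.003,"ty":0,"tz":0,"spin":0},{"hand":0,"tx":0,"ty":0,"tz":-0.001,"spin":0},{"hand":0.6,"tx":0,"ty":0,"tz":0,"spin":0},{"hand":0.75,"tx":0,"ty":0,"tz":0,"spin":0},{"hand":0.75,"tx":0,"ty":0,"tz":0,"spin":0}]' | grep -A2 contact; python3 -m creep '[{"hand":0.75,"tx":0,"ty":0,"tz":0,"spin":0},{"hand":0.75,"tx":0,"ty":0,"tz":-0.03,"spin":0},{"hand":0.75,"tx":0,"ty":0,"tz":-0.04,"spin":0},{"hand":0.75,"tx":0,"ty":0,"tz":-0.03,"spin":0},{"hand":0.3,"tx":0.06,"ty":0,"tz":0,"spin":0}]' | grep -A2 contact; python3 -m creep '[{"hand":0,"tx":0.06,"ty":0.03,"tz":0,"spin":0},{"hand":0,"tx":0.05,"ty":0.06,"tz":0,"spin":0},{"hand":0,"tx":0,"ty":0.06,"tz":0,"spin":0},{"hand":0,"tx":0,"ty":0.0,"tz":0,"spin":10},{"hand":0,"tx":0,"ty":0,"tz":0,"spin":10}]' | grep -A2 contact; sed -i 's/265:400/245:400/;s/\[265,150\]/[245,150]/' disc.py; python3 disc.py
```

```text
contact_force: [0.7, 0.7, 0.2]
grip_width: 67.3
finger_force: 0.0
contact_force: [-0.6, 0.8, 0.7]
grip_width: 62.8
finger_force: 0.0
contact_force: [-0.4, -0.7, -0.2]
grip_width: 13.7
finger_force: 0.0
[320.2 176.2] [ 15  12 130] {180: array([34.8,  1.3]), 193: array([32. ,  1.1]), 210: array([28.4,  0.7])}
[351.1 179.8] [11  9 77] {180: array([ 31.6, -83.5]), 193: array([ 28.8, -82.9]), 210: array([ 25.3, -82.2])}
[392.7 198.1] [14  9 83] {180: array([ -10. , -200.1]), 193: array([ -12.3, -198.4]), 210: array([ -15.4, -196.2])}
```

```bash
python3 g.py; python3 - <<'E'
from h import *
from g import rack,unrack
c=cams.capture("top");g=cv2.cvtColor(c["color"],cv2.COLOR_RGB2GRAY)
u,v=proj(c,np.array([*rack(-22.5,85),210]));print(u,v)
u,v=int(u),int(v)
for r in range(v-16,v+20,3): print(r,g[r,u-22:u+24:3])
n,l,s,m=cv2.connectedComponentsWithStats((g[v-40:v+70,u-40:u+25]>185).astype(np.uint8))
for k,p in zip(s[1:],m[1:]+[u-40,v-40]):
    if k[4]>60: print(p.round(1),k,np.round(unrack(*onz(c,p,210)[:2]),1))
E
```

```text
t 40.42 tcp [542.1 241.6 269.2] rack [-178.2  221.6] yaw 155.5 F [-0.2 -0.1  0.6] w 9.1 f 0.0 q [ 0.29  0.45  1.28  0.    1.41 -0.85]
287.1173096933857 192.6092059025027
176 [118 118 150 153 162 175 193 194 206 221 233 237 239 242 244 245]
179 [118 118 185 199 181 170 170 176 165 157 151 149 148 150 153 151]
182 [120 119 122 102 112 119 141 146 125 140 175 168 154 169 187 204]
185 [117 118 130 142 137 143 135 125 134 127 121 158 124 117 113 126]
188 [121 120 129 163 170 173 151 186 169 168 173 166 153 144 143 143]
191 [123 124 121 122 113 165 206 195 190 142 126 155 137 153 165 150]
194 [121 121 123 125 130 210 199 196 191 182 128 159 122 120 117 137]
197 [118 120 121 122 141 192 194 193 190 186 130 141 123 121 123 119]
200 [120 121 121 119 130 189 188 188 185 179 119 119 120 120 123 118]
203 [120 120 120 120 119 155 185 185 182 145 117 113 120 120 121 118]
206 [123 120 122 123 121 120 127 142 130 123 118 116 121 121 120 119]
209 [121 121 121 121 122 121 121 119 122 122 119 121 122 120 119 121]
[289.2 172.6] [ 23   9  42  18 275] [31.7 84. ]
[285.  195.6] [ 32  36  14  16 136] [-30.9  89.9]
```

The large rod stands by itself at about rack (-32, 88), a little out from the strip. A low push below the clip will drive the foot in first.

```bash
python3 -m creep '[{"hand":0,"tx":0,"ty":0,"tz":0,"spin":10},{"hand":0,"tx":0,"ty":0,"tz":0,"spin":10},{"hand":0,"tx":0,"ty":0,"tz":0,"spin":10},{"hand":0,"tx":0,"ty":0,"tz":0,"spin":10},{"hand":0,"tx":0,"ty":0,"tz":0,"spin":10}]' >/dev/null; python3 -m creep '[{"hand":0,"tx":0,"ty":0,"tz":0,"spin":10},{"hand":0,"tx":0,"ty":0,"tz":0,"spin":9.4},{"hand":0,"tx":0,"ty":0,"tz":0,"spin":0}]' >/dev/null; python3 g.py L -190 87 17 86.15
```

```text
t 41.48 tcp [542.4 240.7 269.3] rack [-177.9  220.8] yaw 87.0 F [-0.   1.1 -0.2] w 0.4 f 0.0 q [0.29 0.45 1.28 0.   1.41 0.34]
spin 0.8 shift [-0.1338 -0.0121  0.2523]
```

```bash
python3 -m creep '[{"hand":0,"tx":-0.045,"ty":-0.006,"tz":0,"spin":0.8},{"hand":0,"tx":-0.045,"ty":-0.006,"tz":0,"spin":0},{"hand":0,"tx":-0.044,"ty":0,"tz":0.05,"spin":0},{"hand":0,"tx":0,"ty":0,"tz":0.05,"spin":0},{"hand":0,"tx":0,"ty":0,"tz":0.05,"spin":0}]' >/dev/null; python3 -m creep '[{"hand":0,"tx":0,"ty":0,"tz":0.05,"spin":0},{"hand":0,"tx":0,"ty":0,"tz":0.035,"spin":0},{"hand":0,"tx":0,"ty":0,"tz":0.017,"spin":0},{"hand":0,"tx":0,"ty":0,"tz":0,"spin":0}]'|grep contact; python3 g.py L -150 87 17 86.15; cat > disc2.py <<'E'
from h import *
from g import unrack
c=cams.capture("top");g=cv2.cvtColor(c["color"],cv2.COLOR_RGB2GRAY)[165:215,265:307]
n,l,s,m=cv2.connectedComponentsWithStats((g>185).astype(np.uint8))
for k,p in zip(s[1:],m[1:]+[265,165]):
    if k[4]>40: print(p.round(1),k[:5],np.round(unrack(*onz(c,p,207)[:2]),1))
E
python3 disc2.py
```

```text
contact_force: [0.6, 0.1, -0.5]
t 42.60 tcp [520.9 110.6  19.2] rack [-190.5   89.5] yaw 86.2 F [ 0.6  0.1 -0.5] w 0.7 f 0.0 q [0.07 0.63 1.75 0.   0.76 0.13]
spin 0.1 shift [-0.0025  0.0405  0.0022]
[287.3 172.9] [  5   0  37  14 232] [31.  89.3]
[285. 196.] [ 14  23  14  16 148] [-31.4  90.1]
```

```bash
python3 -m creep '[{"hand":0,"tx":-0.0025,"ty":0.02,"tz":0.002,"spin":0},{"hand":0,"tx":0,"ty":0.015,"tz":0,"spin":0},{"hand":0,"tx":0,"ty":0.003,"tz":0,"spin":0},{"hand":0,"tx":0,"ty":0.003,"tz":0,"spin":0},{"hand":0,"tx":0,"ty":0.002,"tz":0,"spin":0}]'|grep contact; python3 -m creep '[{"hand":0,"tx":0,"ty":0.002,"tz":0,"spin":0},{"hand":0,"tx":0,"ty":0.002,"tz":0,"spin":0},{"hand":0,"tx":0,"ty":0.002,"tz":0,"spin":0},{"hand":0,"tx":0,"ty":0.002,"tz":0,"spin":0}]'|grep contact;python3 g.py;python3 disc2.py
```

```text
contact_force: [-0.3, 0.2, -0.3]
contact_force: [-10.2, 1.2, 4.3]
t 43.77 tcp [570.2 104.9  18. ] rack [-140.9   87.1] yaw 86.0 F [-10.2   1.2   4.3] w 0.1 f 0.0 q [0.05 0.7  1.61 0.   0.84 0.12]
[287.4 173. ] [  5   0  37  14 230] [31. 89.]
[286.6 192.2] [ 15  21  17  14 161] [-21.   86.7]
```

```bash
python3 -m creep '[{"hand":0,"tx":0,"ty":0.0015,"tz":0,"spin":0},{"hand":0,"tx":0,"ty":0.0015,"tz":0,"spin":0},{"hand":0,"tx":0,"ty":0.0015,"tz":0,"spin":0}]'|grep contact;python3 -m creep '[{"hand":0,"tx":0,"ty":0.0015,"tz":0,"spin":0},{"hand":0,"tx":0,"ty":0.0015,"tz":0,"spin":0},{"hand":0,"tx":0,"ty":0.0015,"tz":0,"spin":0}]'|grep contact;python3 g.py;python3 disc2.py
```

```text
contact_force: [-12.3, 0.8, 5.1]
contact_force: [-12.8, 0.4, 5.5]
t 44.58 tcp [578.8 104.3  18.1] rack [-132.3   87.1] yaw 86.0 F [-12.8   0.4   5.5] w 0.4 f 0.0 q [0.05 0.71 1.58 0.   0.86 0.12]
[287.4 173. ] [  5   0  37  14 230] [31. 89.]
[287.4 186. ] [ 14  14  22  15 190] [-4.2 85.9]
```

```bash
python3 -m creep '[{"hand":0,"tx":0,"ty":0.0015,"tz":0,"spin":0},{"hand":0,"tx":0,"ty":0.0015,"tz":0,"spin":0}]'|grep contact;python3 g.py;python3 disc2.py
```

```text
contact_force: [-11.1, 0.1, 7.0]
t 44.88 tcp [582.  104.1  18.2] rack [-129.1   87.1] yaw 86.0 F [-11.1   0.1   7. ] w 0.2 f 0.0 q [0.05 0.71 1.57 0.   0.86 0.12]
[287.5 177.9] [  5   0  37  27 417] [17.7 87.5]
```

```bash
python3 -m creep '[{"hand":0,"tx":0,"ty":0.0015,"tz":0,"spin":0},{"hand":0,"tx":0,"ty":0.0015,"tz":0,"spin":0}]'|grep contact;python3 -m creep '[{"hand":0,"tx":0,"ty":0.001,"tz":0,"spin":0},{"hand":0,"tx":0,"ty":0.001,"tz":0,"spin":0},{"hand":0,"tx":0,"ty":0.001,"tz":0,"spin":0}]'|grep contact;python3 g.py
```

```text
contact_force: [-11.6, 1.1, 6.8]
contact_force: [-9.0, 1.2, 6.3]
t 45.55 tcp [588.6 103.6  18.5] rack [-122.5   87.1] yaw 86.0 F [-9.   1.2  6.3] w 0.5 f 0.0 q [0.05 0.72 1.55 0.   0.87 0.12]
```

```bash
python3 -m creep '[{"hand":0,"tx":0,"ty":0.001,"tz":0,"spin":0},{"hand":0,"tx":0,"ty":0.001,"tz":0,"spin":0}]'|grep contact;python3 g.py; python3 - <<'E'
from h import *
g=cv2.cvtColor(cams.capture("top")["color"],cv2.COLOR_RGB2GRAY)
for r in range(160,206,3): print(r,g[r,268:308:3])
E
```

```text
contact_force: [-6.1, -0.5, 4.3]
t 45.80 tcp [591.3 103.4  18.5] rack [-119.8   87. ] yaw 86.0 F [-6.1 -0.5  4.3] w 0.5 f 0.0 q [0.05 0.72 1.55 0.   0.87 0.12]
160 [160 155 136 130 122 160 164 120 122 128 133 108 120 121]
163 [142 150 155 159 173 209 162 149 135 139 135 112 119 120]
166 [116 113 113 107 198 211 125 149 152 141 132 115 119 118]
169 [119 127 126 120 212 217 233 129 115 135 116 111 117 117]
172 [119 240 242 240 235 239 240 233 225 196 176 173 154 134]
175 [119 186 193 204 224 237 237 237 238 238 244 244 244 244]
178 [118 163 179 167 192 215 210 207 203 192 153 161 173 193]
181 [119 124 111 123 153 215 218 206 207 187 195 179 173 171]
184 [118 129 140 128 137 155 181 182 152 125 147 120 116 118]
187 [119 136 183 167 160 150 146 142 139 134 145 142 139 137]
190 [121 121 119 110 154 138 135 140 143 143 151 160 183 202]
193 [124 123 124 138 145 129 131 131 130 125 169 120 115 105]
196 [120 121 125 123 122 129 131 130 129 124 129 142 121 121]
199 [120 120 119  86  89 101  98 106 108 117 113 122 121 122]
202 [120 119 113  86  76  76  69  68  77  79  70 117 120 123]
205 [123 123 117  81  88  89  99  99 101  95 161 150 118 121]
```

```bash
python3 -m creep '[{"hand":0,"tx":0,"ty":0.001,"tz":0,"spin":0},{"hand":0,"tx":0,"ty":0.001,"tz":0,"spin":0}]'|grep contact;python3 -m creep '[{"hand":0,"tx":0,"ty":0.001,"tz":0,"spin":0},{"hand":0,"tx":0,"ty":0.001,"tz":0,"spin":0}]'|grep contact;python3 g.py
```

```text
contact_force: [-3.3, -0.3, 1.6]
contact_force: [-6.3, 0.1, 3.0]
t 46.35 tcp [595.9 103.   18.2] rack [-115.2   87. ] yaw 86.0 F [-6.3  0.1  3. ] w 0.4 f 0.0 q [0.04 0.73 1.53 0.   0.88 0.11]
```

```bash
python3 -m creep '[{"hand":0,"tx":0,"ty":0.001,"tz":0,"spin":0},{"hand":0,"tx":0,"ty":0.001,"tz":0,"spin":0}]'|grep contact;python3 -m creep '[{"hand":0,"tx":0,"ty":0.0005,"tz":0,"spin":0},{"hand":0,"tx":0,"ty":0,"tz":0,"spin":0}]'|grep contact;python3 g.py
```

```text
contact_force: [-15.4, 1.6, 8.6]
contact_force: [-14.2, 0.6, 7.9]
t 46.85 tcp [596.  103.3  18.2] rack [-115.1   87.2] yaw 86.0 F [-14.2   0.6   7.9] w 0.5 f 0.0 q [0.04 0.73 1.53 0.   0.89 0.11]
```

```bash
python3 -m creep '[{"hand":0,"tx":0,"ty":0.001,"tz":0,"spin":0},{"hand":0,"tx":0,"ty":0.0005,"tz":0,"spin":0},{"hand":0,"tx":0,"ty":0,"tz":0,"spin":0}]'|grep contact;python3 g.py; python3 -m creep '[{"hand":0,"tx":0,"ty":-0.01,"tz":0,"spin":0},{"hand":0,"tx":0,"ty":-0.03,"tz":0,"spin":0},{"hand":0,"tx":0,"ty":-0.04,"tz":0,"spin":0},{"hand":0,"tx":0,"ty":-0.04,"tz":-0.03,"spin":0},{"hand":0,"tx":0,"ty":-0.04,"tz":-0.05,"spin":0}]'|grep contact; python3 disc.py; python3 - <<'E'
from h import *
from g import rack,unrack
c=cams.capture("top");print("expect disc px",proj(c,np.array([*rack(32.6-1,86),208.7])))
g=cv2.cvtColor(c["color"],cv2.COLOR_RGB2GRAY)
for r in range(160,212,2): print(r,g[r,268:308:2])
h=cv2.cvtColor(c["color"],cv2.COLOR_RGB2HSV)[:,:,1]
m=((g>175)&(h<35)).astype(np.uint8)[155:192,266:306]
n,l,s,q=cv2.connectedComponentsWithStats(m);i=1+s[1:,4].argmax();p=q[i]+[266,155];print("disc",p,s[i],unrack(*onz(c,p,208.7)[:2]))
E
python3 g.py
```

```text
contact_force: [-23.1, 2.6, 12.8]
t 47.23 tcp [596.1 103.5  18.3] rack [-115.    87.4] yaw 86.0 F [-23.1   2.6  12.8] w 0.3 f 0.0 q [0.04 0.73 1.52 0.   0.89 0.11]
contact_force: [0.9, 0.6, 0.2]
[287.8 173.1] [16  9 94] {180: array([36.4, 90.2]), 193: array([33.6, 89. ]), 210: array([30. , 87.5])}
[320.2 176.3] [ 15  12 131] {180: array([34.7,  1.4]), 193: array([31.9,  1.1]), 210: array([28.3,  0.7])}
[351.2 179.7] [12  9 80] {180: array([ 31.8, -83.7]), 193: array([ 29.1, -83.1]), 210: array([ 25.5, -82.4])}
[392.  198.7] [ 14  15 101] {180: array([ -11.7, -198.2]), 193: array([ -14. , -196.6]), 210: array([ -17. , -194.4])}
expect disc px [288.45247371 172.67232427]
160 [162 159 149 136 132 128 123 138 176 166 128 122 122 122 136 135 103 118
 122 121]
162 [167 170 169 166 165 160 159 188 212 181 130 128 124 134 142 138 110 121
 123 121]
164 [113 120 127 135 142 150 183 211 202 147 164 166 153 140 143 135 108 117
 120 121]
166 [118 117 114 114 109 121 201 217 195 172 192 195 183 151 143 134 121 118
 120 120]
168 [120 121 119 119 118 147 225 233 220 227 192 186 189 185 153 125 115 1
[... 1383 characters left out ...]
119 123 122
 121 122]
202 [122 121 120 121 121 120 122 122 125 127 126 128 128 126 121 117 120 120
 121 124]
204 [123 123 124 124 123 123 123 124 126 126 126 128 128 126 124 117 122 122
 123 123]
206 [123 124 124 124 123 123 123 122 123 125 128 128 128 127 122 119 123 123
 121 121]
208 [122 121 124 123 123 123 122 121 122 122 125 129 129 126 124 122 123 123
 121 123]
210 [123 122 123 123 123 122 122 121 121 122 123 129 128 127 122 122 123 123
 123 122]
disc [288.44270833 173.17708333] [ 15  11  17  15 192] (np.float64(30.23761321076394), np.float64(85.9137227981224))
t 47.95 tcp [440.8 114.4 100.9] rack [-270.7   87.9] yaw 86.0 F [ 0.7  0.4 -0.3] w 0.6 f 0.0 q [0.09 0.39 1.9  0.   0.84 0.15]
```

```bash
python3 -c "
from plant import close_job
print(close_job())"
```

```text
the job is handed in; nothing more can be done
None
```

I put both acrylic rods back in their own clips and handed the job in at about 48 s, with nothing touching them. After each push the top-camera position of the rod's end agreed with a fully seated rod to within about 2 mm, and the pushing force had risen to 23–25 N with no further movement. The mid rod did not move. I steered clear of the tools but did not re-check all of them with the camera at the end.

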